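# Pack the profile plates back into their tray

## Robot

A 6-joint arm with a two-finger parallel gripper is mounted at the origin on the work surface. World frame = base frame: x ahead of the robot, y to its left, z up, the work surface at z = 0. Lengths are in mm, angles in rad, forces in N, time in s.
With the tool pointing down it reaches from about 350 to 875 mm from the base axis. Payload 4.2 kg.
Tool frame: the origin (TCP) lies at the very end of the fingers, on their centre line; the grasp point (between the pads) lies 19 mm behind it; z points along the fingers, y is the line along which they close (so a half turn about z gives the same grasp; the last joint's range is limited). The gripper opens to 85 mm and grips with 20 to 120 N. Pads are 22 mm wide; open, the fingers measure 114 mm over their backs; the gripper's body (76 mm by 85 mm) begins 54 mm behind the grasp point. The pads swing forward as they close: fully open they stand 13 mm farther back than shut.
Start: joints at [1.533, 0.385, 0.008, 0, -1.194, -0.259], TCP at [182.756, 597.662, 231.312] pointing down, gripper open.
Joint ranges: [-3.14, 3.14], [-1.21, 2.06], [-1.07, 1.41], [-3.16, 2.05], [-2.99, -0.16], [-3.1, 3.1]. Speed limits (rad/s): [2.79, 2.79, 3.14, 3.14, 3.14, 3.14].

## Interface

Orientations are given as a unit quaternion [x, y, z, w].
In Python, from bench import arm gives the robot as it stands.
- The arm moves only by the tool servo_tool, never from a script. Its argument "rows" is a list that holds one entry, the list of rows, each a list of 7 numbers: the finger opening in mm, from 0 to 85.4, then the shift along the tool's x, y, z in mm, then the turn, a rotation vector about the tool's x, y, z in rad. A call has 1 to 10 rows; each row is the pose to reach, as a shift and turn from the pose commanded when the call began, along the tool's axes at that moment; what a row does not reach only later rows make up. A row lasts 1/8 s, in which the tool goes at most 62.5 mm and 10.7 degrees, less where a joint would pass 70% of its speed; a pose out of reach is approached as far as the arm can. A call with a gripper value outside its range is refused whole. The fingers move at their own pace and stop on an object; the grip force is fixed at half the most. Time passes only in rows, so rows that repeat a pose let the fingers close. It gives the time, the measured TCP pose, the force, the opening and the grip force at its end, in the units of the state.
- arm.read_state(): the state, without advancing time (a new reading comes with each control period).
- arm.get_image(name): name is "side" or "top"; returns the picture (480x640x3 uint8, red, green, blue); there is no depth.
- arm.camera_params(name): a dict with "intrinsics" (3x3 intrinsics, pixels), "R" (3x3) and "t" (3): a world point X has camera coordinates R X + t. Camera axes: x right, y down, z forward; pixel columns grow to the right and rows downward; lengths in mm; the calibration is good to about 2 mm. A picture is of the moment at which its call begins. camera_params takes no time and is no camera call.
- arm.job_done(): hands the job in; it is judged then, once.
The state is a dict: "clock": time; "joints": joint angles; "joint_vel": joint speeds; "joint_efforts": joint torques, N m; "position": TCP position; "ee_rot": TCP orientation; "contact_force": force on the tool from outside, world axes, zero at the start; "wrist_torque": the same for the moment, N m; "gripper_width": finger opening in mm; "grasp_force": force on a finger pad.
Only numpy, scipy, OpenCV 4.12 (cv2) and the standard library are available. Lean on these libraries where they do the work, as an engineer would, in place of code of your own. Each camera call takes 0.05 s, during which the arm holds its last target. There are 200 camera calls.

## Task

One plate, the bar, is already home at one end of the tray. Pack the other three (L-plate, small angle and C-plate) in with it so that all four lie flat on the tray's floor side by side, turned so that they fit together and fill it, with the plate at the other end tucked under its lip like the bar. Set each plate down gently rather than dropping it, let go of everything, and do not push or knock over the stand, the cylinder, the bottle or the V-block.

Things in the scene. Friction and masses are not known exactly. Their poses are not given: they have to be found in the camera images.
- ell_grip (a point): L-plate: aluminium plate 8 mm thick with an upright 18 x 18 mm black post square to its edges, 52 mm high over all. Point: on the post's axis, 40 mm above the underside; z = plate's upward normal. From the post's axis the plate covers (mm) x -18.5..18.5, y -58.5..58.5 and x 18.5..58.5, y 21.5..58.5. 0.16 kg. Starts on the sloping rest, +x up the slope, long edge on the ledge.
- angle_grip (a point): Small angle: aluminium plate 8 mm thick with an upright 18 x 18 mm black post square to its edges, 52 mm high over all. Point: on the post's axis, 40 mm above the underside; z = plate's upward normal. From the post's axis the plate covers (mm) x -18.5..18.5, y -18.5..58.5 and x 18.5..58.5, y -18.5..18.5. 0.13 kg. Starts on the sloping rest beside the L-plate, +x up the slope.
- cee_grip (a point): C-plate: aluminium plate 8 mm thick with an upright 18 x 18 mm black post square to its edges, 52 mm high over all. Point: on the post's axis, 40 mm above the underside; z = plate's upward normal. From the post's axis the plate covers (mm) x -18.5..18.5, y -58.5..58.5, and arms x 18.5..58.5 at y 21.5..58.5 and y -58.5..-21.5. 0.2 kg. Starts on the mat, any yaw.
- bar_grip (a point): Bar: aluminium plate 8 mm thick with an upright 18 x 18 mm black post square to its edges, 52 mm high over all. Point: on the post's axis, 40 mm above the underside; z = plate's upward normal. From the post's axis the plate covers (mm) x -18.5..18.5, y -58.5..58.5. 0.13 kg. Starts already seated in the tray, across its +y end under that lip, post at tray x 0, y 80.
- tray: Fixed tray, origin centre of underside, floor 5 mm up. Inside 123 (x) by 203 mm (y), walls 6 mm thick; side walls 12 mm above the floor. Its y ends are 17 mm high with a lip overhanging the floor 8 mm: 13 mm free under it, 187 mm clear between lips. The plates fill it as 40 mm squares, 3 along x by 5 along y, 3 mm between plates.
- rest: Fixed steel rest holding two plates. Origin: centre of underside. Face slopes 30 degrees, rising to its +x, which points roughly towards the robot; 100 mm along the slope, 280 mm wide along y, its middle 75 mm up; ledge 10 mm high along its lower edge. The plates lie flat on it, so their posts lean 30 degrees towards its -x (away from the robot).
- mat: Flat black rubber mat fixed to the bench, 170 (x) by 280 mm (y), 4 mm thick; origin at the centre of its underside.
- stand: Bystander: dial-gauge stand, steel base 70 x 60 mm, 135 mm high, with a dial on a short arm; origin at the centre of its underside.
- square: Bystander: plain steel cylinder 50 mm across and 100 mm high, standing; origin at the centre of its underside.
- bottle: Bystander: white bottle 56 mm across and 120 mm high, standing; origin at the centre of its underside.
- vblock: Bystander: steel V-block about 60 x 50 x 45 mm high, on the mat beside the C-plate; origin at the centre of its underside.
There are look-alikes about, which are no part of the job. Leave any orange, purple or turquoise look-alike of the part that bears bar_grip alone.

How it is judged:
By the outcome, as a careful person would: the job done as asked, in the order asked, and still so for the second after the job is handed in, with the robot touching nothing.
It also fails if it takes over 72 s, if anything falls off the work surface, if the arm or the gripper's body presses on something with over 40 N, if the wrist force passes 120 N, or if a joint passes its speed limit or range.

## Working session

There is one attempt and no reset: what is moved stays moved. The work goes in short steps, Python scripts to look and compute and a tool call to move; the robot and the scene stay as the last step left them, time stands still between calls to the robot, and variables do not carry over. Pictures are saved under pics/ and viewed, at most 10 in all, crops included, and the job is handed in when it is done.

Besides the shell and the picture viewer there is one more tool, called after "Emit:" in YAML: its name, and indented under it one key for each argument. servo_tool: Moves the arm, as the interface text tells. Its arguments: {"type":"object","properties":{"rows":{"type":"array"}},"required":["rows"]}

```bash
mkdir -p pics; ls; python3 - <<'E'
from bench import arm
import cv2,numpy as np
np.set_printoptions(precision=4,suppress=True)
for n in("side","top"):
    im=arm.get_image(n); cv2.imwrite(f"pics/{n}0.png",im[...,::-1]); p=arm.camera_params(n)
    R=np.array(p["R"]);t=np.array(p["t"]); print(n,np.array(p["intrinsics"]).tolist(),R,t,"cam",-R.T@t)
print(arm.read_state())
E
```

```text
pics
side [[525.2172270401202, 0.0, 323.69639578700804], [0.0, 525.2172270401202, 251.9602753557655], [0.0, 0.0, 1.0]] [[ 0.999  -0.0422  0.0112]
 [-0.0131 -0.535  -0.8448]
 [ 0.0416  0.8438 -0.535 ]] [-558.9649   82.8691 1281.6974] cam [  506.197  -1060.7468   761.996 ]
top [[484.9919533037478, 0.0, 318.7796921840559], [0.0, 484.9919533037478, 232.9929803577458], [0.0, 0.0, 1.0]] [[-0.0137 -0.9993 -0.0336]
 [-0.9956  0.0167 -0.0918]
 [ 0.0923  0.0322 -0.9952]] [  18.3471  575.456  1128.9506] cam [ 469.0207  -27.6821 1176.9745]
{'clock': 0.1, 'joints': array([ 1.5326,  0.3855,  0.0068, -0.0004, -1.194 , -0.2586]), 'joint_vel': array([-0.0007, -0.0005,  0.0015,  0.0028, -0.0003, -0.0002]), 'joint_efforts': array([ -0.0002, -39.332 ,  18.893 ,   4.198 ,  -0.0026,   0.    ]), 'position': array([182.6219, 597.2002, 230.3326]), 'ee_rot': array([ 0.989 , -0.1479, -0.0001,  0.001 ]), 'contact_force': array([ 0.6662, -0.6286, -0.4054]), 'wrist_torque': array([0.0017, 0.0368, 0.0256]), 'grasp_force': 0.0, 'gripper_width': 85.28922945579839}
```

View pics/top0.png

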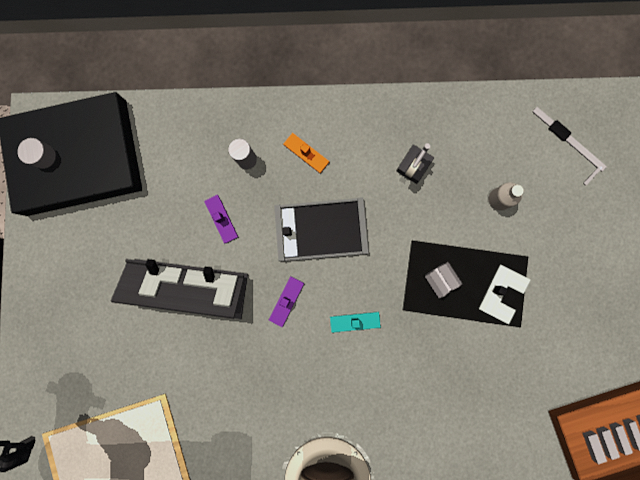

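View pics/side0.png

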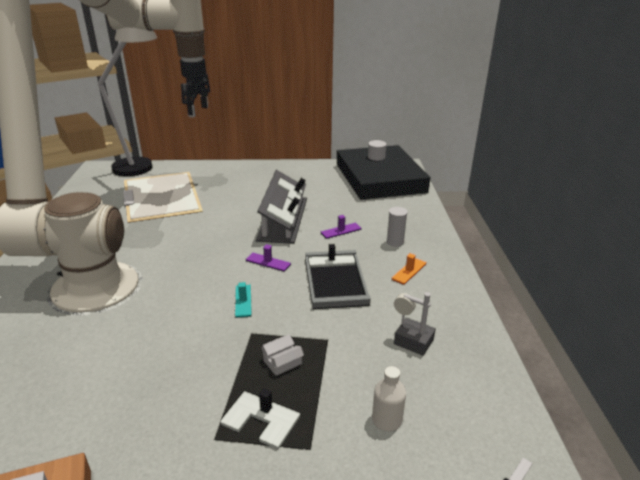

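The top view shows the tray at about (322,230), with the bar's post at (288,232). The rest is at about (180,288): the angle's post is at (152,267) and the L's at (209,274). The C-plate is at (505,293) and the V-block at (443,280). The purple, orange and turquoise bars are the decoys.

Layout in the tray frame:

| Plate | Post position | Yaw |
|---|---|---|
| C | (0,-80) | +90° |
| Angle | (0,0) | 180° |
| L | (0,40) | -90° |

```bash
cat > h.py <<'E'
import numpy as np,cv2
from bench import arm
np.set_printoptions(precision=2,suppress=True)
def cam(n):
    p=arm.camera_params(n); return np.array(p["intrinsics"]),np.array(p["R"]),np.array(p["t"])
def cast(n,uv,z):
    K,R,t=cam(n); d=R.T@np.linalg.inv(K)@np.array([uv[0],uv[1],1.]); c=-R.T@t
    return c+d*(z-c[2])/d[2]
def proj(n,X):
    K,R,t=cam(n); q=K@(R@np.asarray(X,float)+t); return q[:2]/q[2]
def polys(im,box,lo,eps=2,amin=60,inv=False):
    x0,y0,x1,y1=box; s=4
    g=cv2.cvtColor(im[y0:y1,x0:x1],cv2.COLOR_RGB2GRAY); g=cv2.resize(g,None,fx=s,fy=s,interpolation=cv2.INTER_CUBIC)
    m=((g<lo) if inv else (g>lo)).astype(np.uint8)
    out=[]
    for c in cv2.findContours(m,cv2.RETR_EXTERNAL,cv2.CHAIN_APPROX_NONE)[0]:
        if cv2.contourArea(c)/s/s>amin:
            f=lambda a:(np.asarray(a,float).reshape(-1,2)+.5)/s-.5+[x0,y0]
            out.append((f(cv2.approxPolyDP(c,eps*s,True)),f(c)))
    return out
E
python3 - <<'E'
from h import *
im=cv2.imread("pics/top0.png")[...,::-1].copy()
for nm,b,lo in(("rest",(105,250,260,330),150),("cee",(470,255,540,330),170),("bar",(270,190,375,270),170)):
    for p,c in polys(im,b,lo,1.7): print(nm,p.round(1).tolist())
can=np.zeros((600,800,3),np.uint8)
def put(b,s,x,y):
    c=cv2.resize(im[b[1]:b[3],b[0]:b[2]],None,fx=s,fy=s,interpolation=cv2.INTER_CUBIC); can[y:y+c.shape[0],x:x+c.shape[1]]=c[...,::-1]
put((105,250,260,330),4,0,0); put((270,190,375,270),3.5,0,320); put((470,255,540,330),3.5,400,330)
cv2.imwrite("pics/crop.png",can)
E
```

```text
rest [[176.1, 313.9], [166.6, 312.4], [155.6, 314.6], [154.1, 318.9], [156.9, 323.6], [153.9, 329.4], [157.1, 329.4], [160.1, 323.9], [161.6, 329.4], [170.6, 329.4], [173.4, 324.4], [169.4, 322.9], [168.4, 319.4], [163.4, 322.1], [158.1, 320.6], [162.9, 313.6], [169.9, 314.4], [168.1, 318.4], [174.1, 317.1], [172.6, 314.9]]
rest [[104.6, 307.1], [104.6, 317.6], [108.4, 316.6], [104.6, 320.9], [108.1, 323.1], [107.1, 326.1], [104.6, 323.9], [104.6, 329.4], [111.1, 324.9], [114.9, 329.4], [115.6, 324.4], [117.1, 329.4], [122.4, 329.4], [121.1, 326.6], [118.9, 327.4], [119.1, 322.9], [122.1, 322.4], [122.9, 325.1], [126.1, 321.4], [129.4, 324.4], [126.4, 324.4], [125.9, 329.4], [130.6, 329.4], [131.4, 320.9], [125.9, 317.9], [128.4, 309.9], [118.6, 311.1], [117.6, 315.6], [120.4, 318.1], [112.4, 324.4], [108.9, 320.6], [111.4, 317.9], [115.4, 318.6], [112.6, 315.4], [115.9, 313.1], [111.9, 311.4], [109.1, 314.9], [105.9, 312.6], [109.1, 310.1]]
rest [[187.1, 269.6], [183.4, 283.1], [216.4, 287.1], [213.1, 303.1], [228.9, 304.4], [235.9, 275.4], [221.1, 273.6], [218.9, 278.1], [211.4, 28
[... 2502 characters left out ...]
57.9, 311.6], [114.9, 303.9], [109.1, 299.9], [124.1, 265.9], [124.9, 256.9], [138.1, 257.6], [141.9, 253.1], [142.6, 257.1], [140.4, 258.1], [153.4, 258.4], [148.6, 253.4], [153.1, 251.9], [159.1, 254.9], [156.1, 260.1], [161.1, 260.6], [159.4, 257.6], [162.1, 255.6], [158.4, 249.6], [137.4, 249.6], [137.1, 256.4], [133.6, 249.6]]
cee [[500.1, 264.9], [479.1, 308.6], [508.1, 323.1], [514.6, 309.9], [501.1, 302.9], [500.6, 297.9], [491.4, 290.1], [494.9, 284.6], [505.4, 287.1], [508.1, 285.4], [522.9, 292.6], [530.1, 279.4]]
bar [[282.9, 235.1], [284.6, 255.6], [296.1, 255.1], [295.1, 238.6], [289.4, 239.9]]
bar [[282.1, 208.9], [282.6, 226.1], [288.4, 225.9], [294.4, 231.4], [292.9, 208.4]]
```

View pics/crop.png

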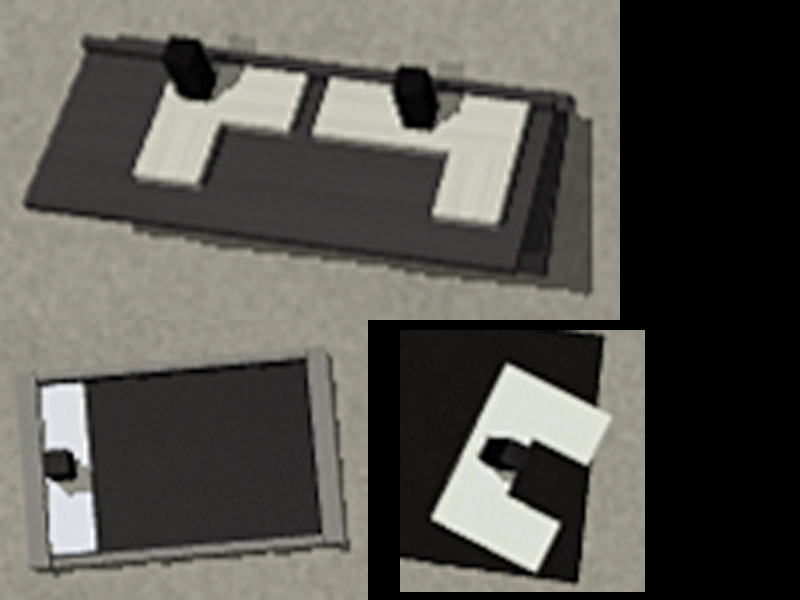

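Crop: the L (right) and the angle (left) sit on the rest as described. The tray has the bar on its left, and the C-plate is clear. Next I fit poses from the corner pixels.

```bash
cat >> h.py <<'E'
def fit(loc,pts):
    loc=np.array(loc,float);pts=np.array(pts,float)[:,:2]
    a,b=loc.mean(0),pts.mean(0); H=(loc-a).T@(pts-b); th=np.arctan2(H[0,1]-H[1,0],H[0,0]+H[1,1])
    R=np.array([[np.cos(th),-np.sin(th)],[np.sin(th),np.cos(th)]]); o=b-R@a
    return o,th,np.linalg.norm((loc-a)@R.T+b-pts,axis=1)
E
python3 - <<'E'
from h import *
im=cv2.imread("pics/top0.png")[...,::-1].copy()
# C
loc=[(-18.5,58.5),(-18.5,-58.5),(58.5,-58.5),(58.5,-21.5),(58.5,21.5),(58.5,58.5)]
px=[(500.1,264.9),(479.1,308.6),(508.1,323.1),(514.6,309.9),(522.9,292.6),(530.1,279.4)]
px=px
P=[cast("top",p,12) for p in px]
o,th,e=fit(loc,P); print("C",o,np.degrees(th),e)
# tilted plates, rest frame with post base at (x',y'); horizontal coords of plate-top corners
c,s=np.cos(np.pi/6),.5
def tilt(loc,px,n):
    hz=[]; P=[]
    for (x,y),p in zip(loc,px):
        S=-31.5+x; z=75+S*s+8*c; hz.append((S*c-8*s,y)); P.append(cast("top",p,z))
    o,th,e=fit(hz,P); R=np.array([[np.cos(th),-np.sin(th)],[np.sin(th),np.cos(th)]])
    g=o+R@[-31.5*c-40*s,0]; zg=75-31.5*s+40*c
    top=np.r_[o+R@[-31.5*c-52*s,0],75-31.5*s+52*c]
    print(n,"rest axis pt",o,"yaw",np.degrees(th),"err",e,"grip",g,zg,"posttop px top/side",proj("top",top),proj("side",top))
tilt([(-18.5,-58.5),(18.5,-58.5),(18.5,21.5),(58.5,21.5),(58.5,58.5),(-18.5,58.5)],[(187.1,269.6),(183.4,283.1),(216.4,287.1),(213.1,303.1),(228.9,304.4),(235.9,275.4)],"L")
tilt([(-18.5,58.5),(58.5,-18.5),(58.5,18.5),(18.5,18.5),(18.5,58.5)],[(180.6,268.4),(138.4,292.9),(153.4,295.1),(159.9,279.9),(175.9,282.4)],"angle")
# tray
g=im[190:270,270:375].max(2); m=(cv2.resize(g,None,fx=4,fy=4,interpolation=cv2.INTER_CUBIC)<75).astype(np.uint8)
cs=max(cv2.findContours(cv2.morphologyEx(m,cv2.MORPH_OPEN,np.ones((25,25))),cv2.RETR_EXTERNAL,cv2.CHAIN_APPROX_NONE)[0],key=cv2.contourArea)
pts=np.array([cast("top",(q+.5)/4-.5+[270,190],17)[:2] for q in cs[:,0]],np.float32)
r=cv2.minAreaRect(pts);print("tray dark",r, cv2.boxPoints(r))
tp=[cast("top",p,22) for p in [(275.7,205.7),(280.9,261.4),(362.9,198.6),(369.1,254.3)]]
print("outer",fit([(67.5,107.5),(-67.5,107.5),(67.5,-107.5),(-67.5,-107.5)],tp))
bb=[cast("top",p,13) for p in [(282.1,208.9),(292.9,208.4),(284.6,255.6),(296.1,255.1)]]
print("bar",bb)
for nm,p in(("vblock",(443,280)),("square",(245,158)),("stand",(413,168)),("bottle",(506,200))): print(nm,cast("top",p,20))
E
```

```text
C [ 435.24 -407.25] -118.13237195056631 [1.64 1.65 1.66 1.55 1.54 0.7 ]
L rest axis pt [438.72 264.58] yaw 172.80393015215964 err [0.71 2.09 1.41 0.76 1.16 1.54] grip [485.63 258.66] 93.89101615137756 posttop px top/side [206.56 269.3 ] [295.87 198.27]
angle rest axis pt [457.19 394.81] yaw 171.8397269621829 err [1.28 1.9  0.79 1.32 1.38] grip [503.99 388.1 ] 93.89101615137756 posttop px top/side [149.27 261.9 ] [302.11 178.84]
tray dark ((587.962890625, -10.960380554199219), (122.31693267822266, 154.07325744628906), 3.9875433444976807) [[521.6   61.64]
 [532.31 -92.06]
 [654.33 -83.56]
 [643.62  70.14]]
outer (array([583.52,   1.85]), np.float64(0.07076346552876953), array([1.27, 3.35, 3.44, 1.14]))
bar [array([637.2 ,  98.36,  13.  ]), array([637.94,  72.06,  13.  ]), array([523.69,  93.08,  13.  ]), array([524.47,  65.34,  13.  ])]
vblock [ 460.2  -281.41   20.  ]
square [763.4  187.72  20.  ]
stand [ 729.83 -219.61   20.  ]
bottle [ 647.69 -437.22   20.  ]
```

```bash
cat >> h.py <<'E'
from scipy.spatial.transform import Rotation as Ro
def tool(phi,tilt=0): return Ro.from_euler("ZY",[phi,-tilt],degrees=True)*Ro.from_euler("x",180,degrees=True)
def go(pos,phi,tilt=0,frm=None):
    s=arm.read_state(); p,r=(s["position"],Ro.from_quat(s["ee_rot"])) if frm is None else frm
    q=tool(phi,tilt); d=r.inv().apply(np.array(pos)-p); v=(r.inv()*q).as_rotvec()
    print("shift",d.round(1),"turn",v.round(3),"rows",np.ceil(max(np.linalg.norm(d)/62.5,np.degrees(np.linalg.norm(v))/10.7)))
    return np.array(pos,float),q
E
python3 - <<'E'
from h import *
a=go((480,100,230),-28.1); go((435.2,-407.2,130),-28.1,frm=a)
c=np.array([435.2,-407.2])
print(proj("top",(*c,56)),proj("side",(*c,56)))
t=cv2.imread("pics/top0.png").max(2);s=cv2.imread("pics/side0.png").max(2)
for nm,im,b,th in(("C top",t,(485,275,520,305),18),("C side",s,(255,385,280,415),25),("ang side",s,(285,172,315,215),25),("L side",s,(285,180,310,215),25),("ang top",t,(140,255,165,278),20),("L top",t,(198,262,220,285),20)):
    m=(im[b[1]:b[3],b[0]:b[2]]<th).astype(np.uint8); n,l,st,ce=cv2.connectedComponentsWithStats(m)
    for k in range(1,n):
        if st[k,4]>25: print(nm,st[k]+[b[0],b[1],0,0,0],ce[k]+b[:2])
E
```

```text
shift [429.8 388.4   1.1] turn [ 0.   -0.    0.19] rows 10.0
shift [199.4 468.5 100. ] turn [0. 0. 0.] rows 9.0
[502.79 290.39] [263.38 392.41]
C top [493 286  10   9  47] [497.06 289.87]
C side [260 394  12  18 131] [265.81 402.31]
ang side [289 200   8  11  29] [292.69 204.83]
L side [289 200   8  11  29] [292.69 204.83]
ang top [145 260  14  15 134] [152.14 266.85]
L top [204 267  10  15 125] [208.52 274.02]
```

Emit:
servo_tool:
  rows:
    - [[50, 430, 388, 0, 0, 0, 0.19], [50, 430, 388, 0, 0, 0, 0.19], [50, 430, 388, 0, 0, 0, 0.19], [50, 430, 388, 0, 0, 0, 0.19], [50, 430, 388, 0, 0, 0, 0.19], [50, 430, 388, 0, 0, 0, 0.19], [50, 430, 388, 0, 0, 0, 0.19], [50, 430, 388, 0, 0, 0, 0.19], [50, 430, 388, 0, 0, 0, 0.19], [50, 430, 388, 0, 0, 0, 0.19]]

```text
clock: 1.35
position: [481.2, 98.0, 230.8]
ee_rot: [0.97, -0.243, -0.0, 0.0]
contact_force: [-0.5, -0.2, -0.2]
gripper_width: 50.1
grasp_force: 0.0
```

Emit:
servo_tool:
  rows:
    - [[50, 199, 468, 100, 0, 0, 0], [50, 199, 468, 100, 0, 0, 0], [50, 199, 468, 100, 0, 0, 0], [50, 199, 468, 100, 0, 0, 0], [50, 199, 468, 100, 0, 0, 0], [50, 199, 468, 100, 0, 0, 0], [50, 199, 468, 100, 0, 0, 0], [50, 199, 468, 100, 0, 0, 0], [50, 199, 468, 100, 0, 0, 0], [50, 199, 468, 100, 0, 0, 0]]

```text
clock: 2.6
position: [437.1, -406.0, 130.3]
ee_rot: [0.97, -0.242, -0.001, -0.0]
contact_force: [-0.7, 0.8, -0.3]
gripper_width: 50.0
grasp_force: 0.0
```

```bash
python3 - <<'E'
from h import *
s=arm.read_state(); print(s["clock"],s["position"],s["joints"],s["gripper_width"],s["contact_force"])
a=go((435.2,-407.2,27),-28.1)
im=arm.get_image("top"); b=im[235:345,400:550]; im2=arm.get_image("side")[330:450,200:350]
cv2.imwrite("pics/c1.png",np.hstack([cv2.resize(b,(400,293),interpolation=2),cv2.resize(im2,(400,293),interpolation=2)])[...,::-1])
print(proj("top",s["position"]),proj("side",s["position"]))
E
```

```text
2.6 [ 437.06 -405.98  130.34] [-0.48  0.43 -0.2  -0.   -0.95  1.56] 49.99750108670153 [-0.72  0.77 -0.31]
shift [ -0.9   2.  103.3] turn [-0.  0.  0.] rows 2.0
[514.25 290.43] [262.31 360.97]
```

View pics/c1.png

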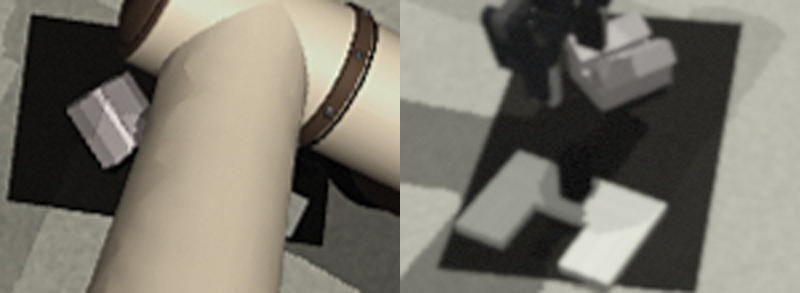

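The side crop shows the open fingers above the C-plate's post, clear of the V-block. I'll descend, close and lift.

Emit:
servo_tool:
  rows:
    - [[50, -1, 2, 45, 0, 0, 0], [50, -1, 2, 80, 0, 0, 0], [50, -1, 2, 103, 0, 0, 0], [50, -1, 2, 103, 0, 0, 0], [10, -1, 2, 103, 0, 0, 0], [10, -1, 2, 103, 0, 0, 0], [10, -1, 2, 103, 0, 0, 0], [10, -1, 2, 103, 0, 0, 0], [10, -1, 2, 103, 0, 0, 0], [10, -1, 2, 103, 0, 0, 0]]

```text
clock: 3.95
position: [436.9, -407.4, 30.3]
ee_rot: [0.971, -0.241, 0.002, 0.0]
contact_force: [-0.1, 3.5, 5.8]
gripper_width: 16.8
grasp_force: 61.0
```

Emit:
servo_tool:
  rows:
    - [[10, 0, 0, -10, 0, 0, 0], [10, 0, 0, -40, 0, 0, 0], [10, 0, 0, -80, 0, 0, 0], [10, 0, 0, -120, 0, 0, 0], [10, 0, 0, -120, 0, 0, 0]]

```text
clock: 4.58
position: [437.2, -408.5, 152.5]
ee_rot: [0.971, -0.241, 0.004, 0.001]
contact_force: [0.5, 0.2, -2.5]
gripper_width: 17.0
grasp_force: 60.0
```

```bash
python3 - <<'E'
from h import *
s=arm.read_state(); print(s["clock"],s["position"],s["contact_force"],s["wrist_torque"],s["gripper_width"])
im=arm.get_image("side"); cv2.imwrite("pics/c2.png",cv2.resize(im[230:470,150:400],(800,600),interpolation=2)[...,::-1])
# tray target
T=np.array([587,5]);th=np.radians(4);R=np.array([[np.cos(th),-np.sin(th)],[np.sin(th),np.cos(th)]])
for q in((0,-70),(0,-80),(0,0),(0,40)): print(q,T+R@q)
a=go((560,-230,170),-28.1); x=T+R@[0,-70]; go((*x,80),-176.1+0,frm=a)
E
```

```text
4.575 [ 437.21 -408.47  152.5 ] [ 0.55  0.2  -2.52] [ 0.04  0.01 -0.  ] 17.037566516424718
(0, -70) [591.88 -64.83]
(0, -80) [592.58 -74.81]
(0, 0) [587.   5.]
(0, 40) [584.21  44.9 ]
shift [  26.7 -214.9  -20. ] turn [-0. -0.  0.] rows 4.0
shift [ -49.7 -160.7   90. ] turn [-0.   -0.    2.58] rows 14.0
```

View pics/c2.png

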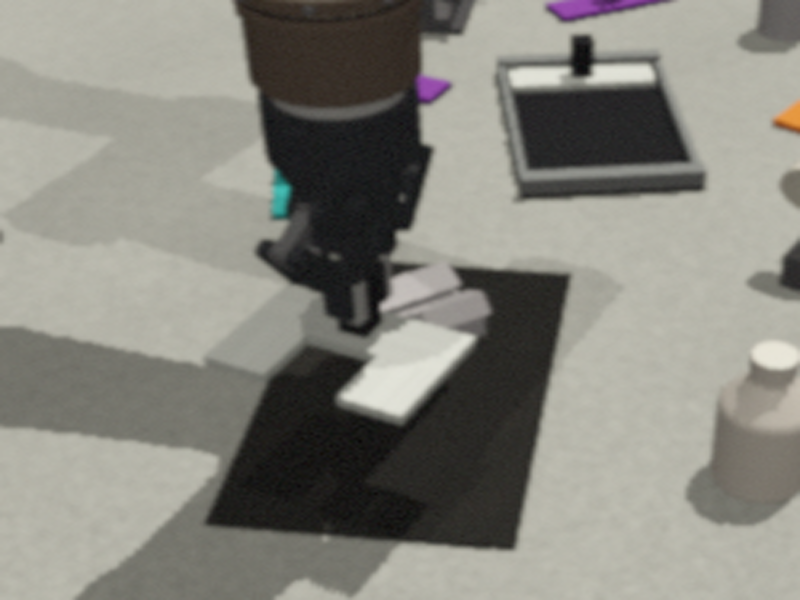

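The C-plate hangs level in the gripper and the V-block hasn't moved.

Emit:
servo_tool:
  rows:
    - [[10, 27, -215, -30, 0, 0, 0.18], [10, 27, -215, -30, 0, 0, 0.36], [10, 27, -215, -30, 0, 0, 0.54], [10, 27, -215, -30, 0, 0, 0.72], [10, 27, -215, -30, 0, 0, 0.9], [10, 27, -215, -30, 0, 0, 1.08], [10, 27, -215, -30, 0, 0, 1.26], [10, 27, -215, -30, 0, 0, 1.44], [10, 27, -215, -30, 0, 0, 1.62], [10, 27, -215, -30, 0, 0, 1.8]]

```text
clock: 5.88
position: [558.7, -229.5, 176.0]
ee_rot: [-0.411, 0.911, 0.002, -0.002]
contact_force: [0.5, -0.6, -0.7]
gripper_width: 16.9
grasp_force: 60.0
```

```bash
python3 - <<'E'
from h import *
s=arm.read_state(); print(s["position"],s["joints"])
go((591.9,-64.8,80),-176)
E
```

```text
[ 558.66 -229.48  176.03] [-0.12  0.39 -0.12 -0.   -1.06 -0.6 ]
shift [-145.7   83.6   96.1] turn [ 0.   -0.    0.78] rows 5.0
```

Emit:
servo_tool:
  rows:
    - [[10, -146, 84, 0, 0, 0, 0.16], [10, -146, 84, 0, 0, 0, 0.32], [10, -146, 84, 0, 0, 0, 0.48], [10, -146, 84, 20, 0, 0, 0.64], [10, -146, 84, 60, 0, 0, 0.78], [10, -146, 84, 96, 0, 0, 0.78], [10, -146, 84, 96, 0, 0, 0.78], [10, -146, 84, 96, 0, 0, 0.78]]

```text
clock: 6.88
position: [593.0, -64.7, 82.8]
ee_rot: [-0.038, 0.999, -0.0, 0.0]
contact_force: [0.5, 0.9, 0.2]
gripper_width: 16.4
grasp_force: 59.9
```

```bash
python3 - <<'E'
from h import *
s=arm.read_state(); print(s["clock"],s["position"],s["joints"],s["contact_force"])
go((591.9,-64.8,36),-176)
im=arm.get_image("side"); cv2.imwrite("pics/c3.png",cv2.resize(im[210:330,270:400],(800,600),interpolation=2)[...,::-1])
E
```

```text
6.875 [593.03 -64.68  82.81] [ 0.16  0.48 -0.25  0.   -0.84 -1.66] [0.46 0.92 0.21]
shift [ 1.2 -0.  46.8] turn [-0.    0.    0.01] rows 1.0
```

View pics/c3.png

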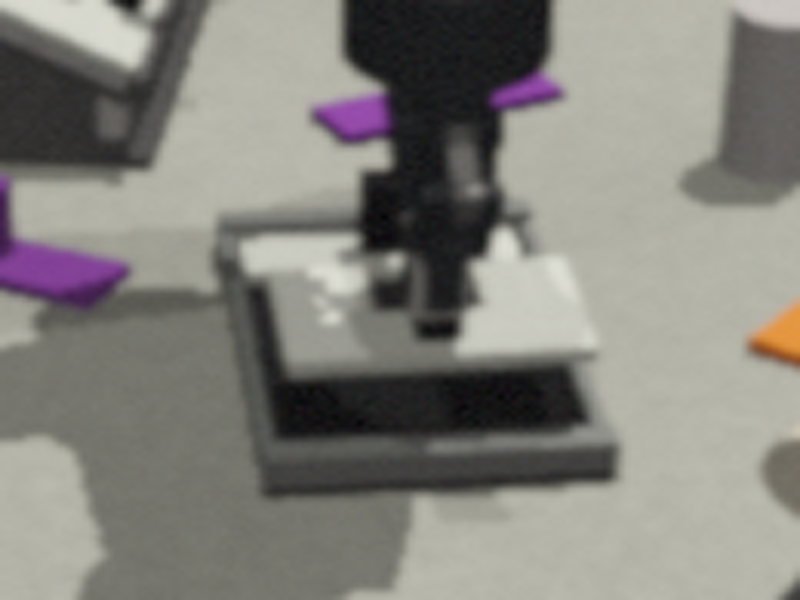

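The C is over the tray with its arms facing the bar. Its front lower edge runs from about px (316.3,285) to (367.2,281.2) in the side view. I'll check its centring.

```bash
python3 - <<'E'
from h import *
for z in(55,57):
    a=cast("side",(316.3,285),z);b=cast("side",(367.2,281.2),z);d=b-a
    print(a,b,np.linalg.norm(d),np.degrees(np.arctan2(d[1],d[0])),(a+b)/2)
# tray outer front end top edge corners in this crop: (262,462)?,(618,445)
f=lambda x,y:(270+x/6.154,210+y/5)
for p in((258,452),(618,440)): print(cast("side",f(*p),22))
for p in((265,493),(615,478)): print(cast("side",f(*p),0))
T=np.array([587,5]);R=Ro.from_euler("z",4,degrees=True).as_matrix()[:2,:2]
print("expected tray outer -y corners",T+R@[-67.5,-107.5],T+R@[67.5,-107.5], "C front edge mid expected from TCP",np.array([593,-64.7])+R@[0,-18.5])
E
```

```text
[538.29 -86.48  55.  ] [656.59 -74.68  55.  ] 118.8884316151282 5.694617565582285 [597.44 -80.58  55.  ]
[538.2  -89.23  57.  ] [656.17 -77.47  57.  ] 118.55211165568333 5.69461756558225 [597.19 -83.35  57.  ]
[ 527.92 -100.85   22.  ]
[663.59 -95.54  22.  ]
[ 530.48 -103.36    0.  ]
[663.7  -95.91   0.  ]
expected tray outer -y corners [ 527.16 -106.95] [661.83 -97.53] C front edge mid expected from TCP [594.29 -83.15]
```

Emit:
servo_tool:
  rows:
    - [[10, 2.8, 3, 0, 0, 0, 0.01], [10, 2.8, 3, 20, 0, 0, 0.01], [10, 2.8, 3, 38, 0, 0, 0.01], [10, 2.8, 3, 44, 0, 0, 0.01], [10, 2.8, 3, 47, 0, 0, 0.01], [10, 2.8, 3, 48.5, 0, 0, 0.01], [10, 2.8, 3, 50, 0, 0, 0.01], [10, 2.8, 3, 50, 0, 0, 0.01]]

```text
clock: 7.92
position: [589.6, -61.7, 32.5]
ee_rot: [-0.032, 0.999, 0.0, 0.0]
contact_force: [0.7, 0.5, -2.2]
gripper_width: 17.1
grasp_force: 60.0
```

```bash
python3 - <<'E'
from h import *
s=arm.read_state(); print(s["clock"],s["position"],s["contact_force"],s["wrist_torque"])
im=arm.get_image("side"); cv2.imwrite("pics/c4.png",cv2.resize(im[210:330,270:400],(800,600),interpolation=2)[...,::-1])
E
```

```text
7.925 [589.6  -61.68  32.52] [ 0.69  0.51 -2.21] [-0.07 -0.   -0.05]
```

View pics/c4.png

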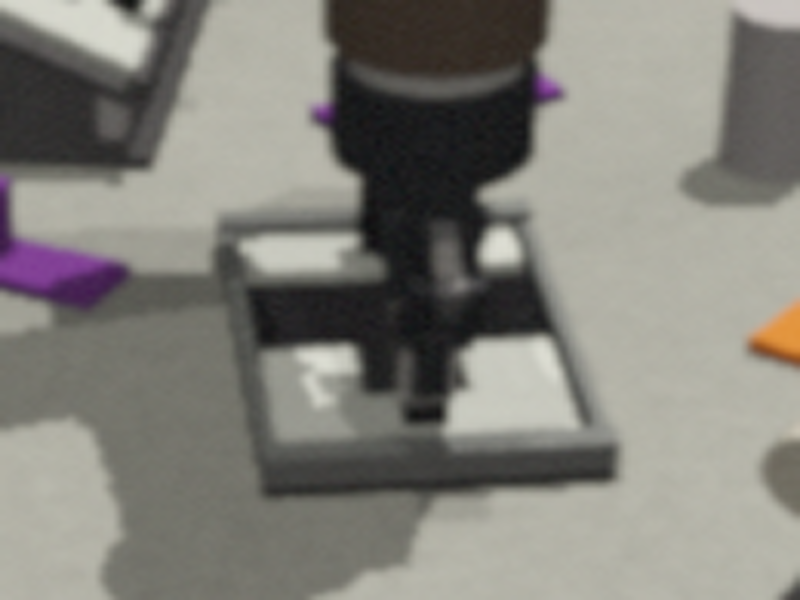

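The C lies inside the walls just above the floor, at px (340–365,278–298), clear of the lip. Now I slide it under the lip.

Emit:
servo_tool:
  rows:
    - [[10, 0, -3, 0.5, 0, 0, 0], [10, 0, -6, 0.5, 0, 0, 0], [10, 0, -9, 0.5, 0, 0, 0], [10, 0, -11, 0.5, 0, 0, 0], [10, 0, -11, 0.5, 0, 0, 0]]

```text
clock: 8.6
position: [590.2, -72.9, 31.8]
ee_rot: [-0.032, 0.999, -0.0, 0.0]
contact_force: [0.5, -0.9, -1.5]
gripper_width: 17.1
grasp_force: 60.0
```

Emit:
servo_tool:
  rows:
    - [[10, 0, -1.5, 0, 0, 0, 0], [10, 0, -1.5, 0.7, 0, 0, 0], [10, 0, -1.5, 1.4, 0, 0, 0], [10, 0, -1.5, 1.4, 0, 0, 0]]

```text
clock: 9.1
position: [590.5, -74.3, 31.3]
ee_rot: [-0.033, 0.999, -0.0, 0.0]
contact_force: [-1.2, -0.5, 5.4]
gripper_width: 16.9
grasp_force: 60.9
```

Emit:
servo_tool:
  rows:
    - [[22, 0, 0, 0, 0, 0, 0], [34, 0, 0, 0, 0, 0, 0], [45, 0, 0, 0, 0, 0, 0], [45, 0, 0, -40, 0, 0, 0], [45, 0, 0, -100, 0, 0, 0], [45, 0, 0, -160, 0, 0, 0], [45, 0, 0, -160, 0, 0, 0]]

```text
clock: 9.98
position: [593.6, -74.1, 196.6]
ee_rot: [-0.033, 0.999, -0.0, 0.006]
contact_force: [-0.1, -0.3, -0.3]
gripper_width: 44.7
grasp_force: 0.0
```

```bash
python3 - <<'E'
from h import *
s=arm.read_state(); print(s["clock"],s["position"],s["joints"])
n=lambda y:np.array([-np.cos(np.radians(y))*.5,-np.sin(np.radians(y))*.5,np.sqrt(.75)])
for nm,g,y in(("angle",(504,388.1,93.9),171.8),("L",(485.6,258.7,93.9),172.8)):
    t=np.array(g)-17*n(y); ap=t+70*n(y); print(nm,t,ap)
    a=go(ap,y,30); go(t,y,30,frm=a)
im=arm.get_image("side"); cv2.imwrite("pics/s5.png",im[...,::-1]); 
im=arm.get_image("top"); cv2.imwrite("pics/t5.png",im[...,::-1])
E
```

```text
9.975 [593.65 -74.08 196.63] [ 0.15  0.36 -0.12  0.   -1.08 -1.65]
angle [495.59 389.31  79.18] [530.23 384.32 139.8 ]
shift [ 33.9 461.6  56.2] turn [-0.05  0.54  0.2 ] rows 8.0
shift [-0. -0. 70.] turn [0. 0. 0.] rows 2.0
L [477.17 259.77  79.18] [511.89 255.38 139.8 ]
shift [ 60.7 334.1  55.9] turn [-0.05  0.54  0.19] rows 6.0
shift [ 0. -0. 70.] turn [0. 0. 0.] rows 2.0
```

Emit:
servo_tool:
  rows:
    - [[45, 34, 462, -10, -0.05, 0.18, 0.1], [45, 34, 462, -10, -0.05, 0.36, 0.2], [45, 34, 462, -10, -0.05, 0.54, 0.2], [45, 34, 462, -10, -0.05, 0.54, 0.2], [45, 34, 462, -10, -0.05, 0.54, 0.2], [45, 34, 462, -10, -0.05, 0.54, 0.2], [45, 34, 462, -10, -0.05, 0.54, 0.2], [45, 34, 462, 30, -0.05, 0.54, 0.2], [45, 34, 462, 56, -0.05, 0.54, 0.2], [45, 34, 462, 56, -0.05, 0.54, 0.2]]

```text
clock: 11.32
position: [524.3, 383.8, 129.5]
ee_rot: [0.068, 0.96, 0.013, -0.271]
contact_force: [0.4, -0.4, -0.4]
gripper_width: 45.0
grasp_force: 0.0
```

```bash
python3 - <<'E'
from h import *
s=arm.read_state(); print(s["clock"],s["position"],s["joints"],s["contact_force"])
t=np.array([495.6,389.3,79.2]); go(t,171.8,30)
im=arm.get_image("side"); c1=cv2.resize(im[120:250,220:370],(460,400),interpolation=2)
tp=arm.get_image("top"); cv2.imwrite("pics/t6.png",tp[...,::-1]); c2=cv2.resize(tp[195:270,270:380],(340,232),interpolation=2)
can=np.zeros((400,800,3),np.uint8); can[:,:460]=c1; can[:232,460:]=c2; cv2.imwrite("pics/c6.png",can[...,::-1])
print(proj("side",s["position"]))
g=tp.max(2)
for b in((270,190,375,270),):
    for p,c in polys(tp,b,150,1.5): print(p.round(1).tolist())
E
```

```text
11.325 [524.26 383.84 129.51] [ 0.69  0.73  0.4  -0.39 -1.63 -2.34] [ 0.35 -0.35 -0.43]
shift [-1.4  2.1 58.1] turn [-0.01 -0.03 -0.  ] rows 1.0
[306.86 171.47]
[[269.6, 189.6], [269.6, 269.4], [374.4, 269.4], [374.4, 189.6]]
```

View pics/c6.png

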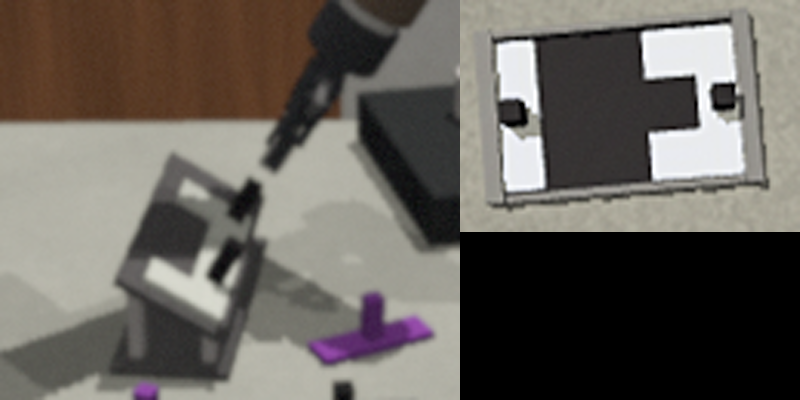

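The C is seated under the lip with its notch towards the bar. The gripper lines up with the angle's post: post top at about px (302,180), fingertips at about (307,171).

Emit:
servo_tool:
  rows:
    - [[45, -1.4, 2, 15, -0.01, -0.03, 0], [45, -1.4, 2, 35, -0.01, -0.03, 0], [45, -1.4, 2, 50, -0.01, -0.03, 0], [45, -1.4, 2, 58, -0.01, -0.03, 0], [45, -1.4, 2, 58, -0.01, -0.03, 0], [10, -1.4, 2, 58, -0.01, -0.03, 0], [10, -1.4, 2, 58, -0.01, -0.03, 0], [10, -1.4, 2, 58, -0.01, -0.03, 0], [10, -1.4, 2, 58, -0.01, -0.03, 0], [10, -1.4, 2, 58, -0.01, -0.03, 0]]

```text
clock: 12.68
position: [499.0, 390.5, 84.7]
ee_rot: [0.069, 0.965, 0.02, -0.251]
contact_force: [2.9, -0.2, 5.3]
gripper_width: 17.0
grasp_force: 62.4
```

```bash
python3 - <<'E'
from h import *
s=arm.read_state(); print(s["clock"],s["position"],s["joints"],s["contact_force"],s["gripper_width"],s["grasp_force"])
r=Ro.from_quat(s["ee_rot"]); e=np.array([495.6,389.3,79.2])-s["position"]; print("err tool",r.inv().apply(e)); print((tool(171.8,30).inv()*r).as_rotvec())
E
```

```text
12.675 [499.05 390.49  84.69] [ 0.72  0.72  0.27 -0.39 -1.47 -2.33] [ 2.94 -0.18  5.27] 17.04870496961256 62.41765737533569
err tool [ 0.15 -1.7   6.37]
[-0.   -0.01 -0.  ]
```

Emit:
servo_tool:
  rows:
    - [[10, 0, 0, -8, 0, 0, 0], [10, 0, 0, -25, 0, 0, 0], [10, 0, 0, -50, 0, 0, 0], [10, 0, 0, -80, 0, 0, 0], [10, 0, 0, -110, 0, 0, 0], [10, 0, 0, -110, 0, 0, 0]]

```text
clock: 13.42
position: [553.5, 382.4, 182.3]
ee_rot: [0.069, 0.966, 0.022, -0.25]
contact_force: [0.1, 0.6, -1.7]
gripper_width: 16.9
grasp_force: 61.7
```

```bash
python3 - <<'E'
from h import *
s=arm.read_state(); print(s["clock"],s["position"],s["joints"],s["contact_force"],s["wrist_torque"],s["gripper_width"])
a=go((560,250,200),-176); go((587,5,85),-176,frm=a); go((587,5,85),-176)
b=cv2.imread("pics/t6.png")[...,::-1]
# C in tray: edges at z=13
for p,c in polys(b,(325,201,363,255),170,1.2): print(p.round(1).tolist()); 
E
```

```text
13.425 [553.46 382.4  182.34] [ 0.67  0.71  0.5  -0.37 -1.71 -2.37] [ 0.12  0.59 -1.75] [-0.1  -1.13 -0.02] 16.87375805964518
shift [ -13.4 -129.9  -28.7] turn [ 0.06 -0.5  -0.21] rows 3.0
shift [  -9.8 -246.3  115. ] turn [0. 0. 0.] rows 5.0
shift [-122.7 -369.3   40.2] turn [ 0.06 -0.5  -0.21] rows 7.0
[[356.1, 202.6], [328.6, 205.1], [329.6, 219.4], [345.4, 218.4], [347.6, 234.1], [345.6, 236.6], [330.9, 237.9], [332.4, 252.6], [361.6, 249.6], [360.6, 234.4], [355.9, 234.1], [351.6, 230.6], [349.9, 224.6], [351.4, 221.1], [358.9, 220.4], [357.9, 204.4]]
```

```bash
python3 - <<'E'
from h import *
px=[(328.6,205.1),(329.6,219.4),(345.4,218.4),(330.9,237.9),(332.4,252.6)]
loc=[(58.5,-58.5),(58.5,-21.5),(18.5,-21.5),(58.5,21.5),(58.5,58.5)]
o,th,e=fit(loc,[cast("top",p,13) for p in px]); print("C",o,np.degrees(th),e)
b=cv2.imread("pics/t6.png")[...,::-1]
for p,c in polys(b,(278,201,300,262),170,1.2,20): print(p.round(1).tolist(),[cast("top",q,13)[:2].round(1).tolist() for q in p])
T=np.array([587,5]);R=Ro.from_euler("z",4,degrees=True).as_matrix()[:2,:2]; print("C in tray",R.T@(o-T))
E
```

```text
C [590.89 -76.08] 93.86951593258955 [1.3  1.13 1.45 0.91 0.67]
[[283.1, 234.9], [284.6, 255.9], [296.1, 255.4], [295.1, 238.4], [289.4, 239.6]] [[573.8, 96.3], [523.0, 93.0], [523.8, 65.3], [564.9, 67.3], [562.1, 81.2]]
[[281.9, 208.9], [282.6, 226.4], [288.6, 226.1], [294.6, 231.6], [293.1, 208.4]] [[637.3, 98.9], [594.5, 97.4], [594.9, 82.8], [581.2, 68.4], [638.0, 71.5]]
C in tray [ -1.78 -81.15]
```

Emit:
servo_tool:
  rows:
    - [[10, -13, -130, -29, 0.02, -0.17, -0.07], [10, -13, -130, -29, 0.04, -0.34, -0.14], [10, -13, -130, -29, 0.06, -0.5, -0.21], [10, -13, -130, -29, 0.06, -0.5, -0.21], [10, -13, -130, -29, 0.06, -0.5, -0.21]]

```text
clock: 14.05
position: [557.8, 250.4, 198.1]
ee_rot: [-0.036, 0.999, -0.0, -0.005]
contact_force: [0.1, -0.6, -1.2]
gripper_width: 17.0
grasp_force: 61.6
```

Emit:
servo_tool:
  rows:
    - [[10, -10, -248, 0, 0, 0, 0], [10, -10, -248, 0, 0, 0, 0], [10, -10, -248, 0, 0, 0, 0], [10, -10, -248, 0, 0, 0, 0], [10, -10, -248, 20, 0, 0, 0], [10, -10, -248, 60, 0, 0, 0], [10, -10, -248, 103, 0, 0, 0], [10, -10, -248, 103, 0, 0, 0], [10, -10, -248, 103, 0, 0, 0]]

```text
clock: 15.18
position: [587.1, 3.6, 96.5]
ee_rot: [-0.036, 0.999, -0.0, -0.003]
contact_force: [0.6, -0.4, -0.4]
gripper_width: 16.4
grasp_force: 61.6
```

```bash
python3 - <<'E'
from h import *
s=arm.read_state(); print(s["clock"],s["position"],s["ee_rot"],s["joints"],s["contact_force"],s["wrist_torque"])
im=arm.get_image("side"); cv2.imwrite("pics/s7.png",im[...,::-1]); cv2.imwrite("pics/c7.png",cv2.resize(im[210:330,270:400],(800,600),interpolation=2)[...,::-1])
E
```

```text
15.175 [587.12   3.56  96.46] [-0.04  1.   -0.   -0.  ] [ 0.28  0.45 -0.26 -0.   -0.87 -1.78] [ 0.62 -0.37 -0.44] [-0.02 -0.14  0.08]
```

View pics/c7.png

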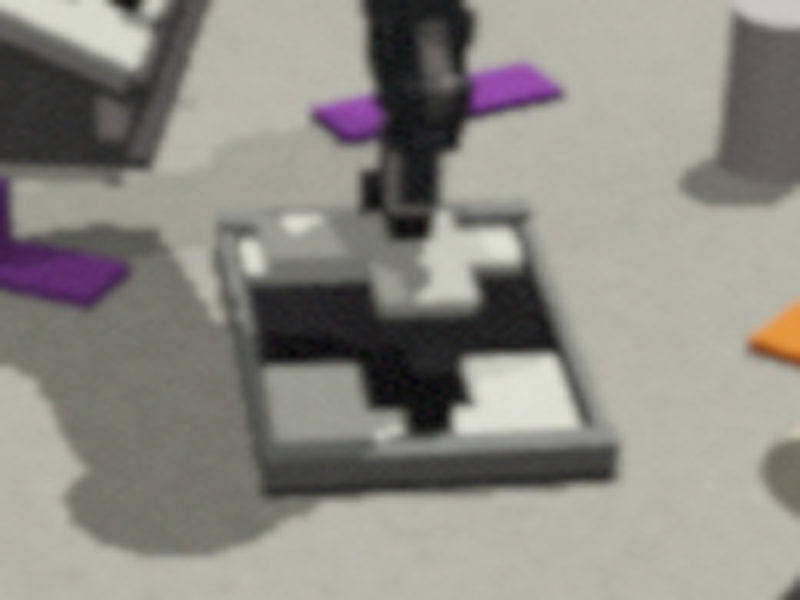

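The angle hovers with its arm pointing at the C's notch. The arm's front lower corners are at about px (330.9,273.6) and (348.3,271.4), and the notch mouth at about (328.2,282.4) and (346.4,281.4).

```bash
python3 - <<'E'
from h import *
R=Ro.from_euler("z",4,degrees=True).as_matrix()[:2,:2];T=np.array([587,5])
tr=lambda X:R.T@(X[:2]-T)
b=cv2.imread("pics/s7.png")[...,::-1]
for z in(65,68): 
    a,c=[cast("side",p,z) for p in((330.9,273.6),(348.3,271.4))]; print(z,"angle front",tr(a),tr(c),"mid",tr((a+c)/2))
a,c=[cast("side",p,13) for p in((328.2,282.4),(346.4,281.4))]; print("notch",tr(a),tr(c),"mid",tr((a+c)/2))
print("tcp",tr(np.array([587.12,3.56])))
# grey profile along rows for edges
g=b.max(2)
for r in(271,272,285,288): print(r,g[r,322:356].tolist())
E
```

```text
65 angle front [-18.02 -59.93] [ 23.74 -54.86] mid [  2.86 -57.39]
68 angle front [-18.61 -64.23] [ 22.97 -59.17] mid [  2.18 -61.7 ]
notch [-19.03 -22.31] [ 25.88 -22.44] mid [  3.43 -22.38]
tcp [ 0.02 -1.44]
271 [39, 36, 36, 30, 35, 35, 33, 39, 53, 88, 109, 117, 117, 118, 115, 120, 123, 125, 124, 120, 119, 119, 118, 118, 112, 85, 56, 38, 35, 33, 31, 33, 32, 38]
272 [37, 34, 34, 33, 33, 33, 34, 38, 46, 72, 94, 99, 100, 101, 100, 98, 94, 96, 96, 95, 96, 94, 90, 90, 83, 63, 41, 37, 33, 33, 32, 34, 36, 33]
285 [155, 153, 153, 154, 154, 145, 101, 53, 21, 17, 19, 23, 22, 15, 16, 22, 27, 22, 23, 21, 20, 26, 55, 123, 180, 201, 211, 214, 214, 216, 219, 222, 223, 222]
288 [154, 154, 153, 154, 153, 150, 125, 81, 38, 19, 19, 21, 14, 18, 17, 16, 18, 20, 14, 16, 23, 21, 32, 74, 150, 201, 218, 222, 222, 222, 222, 223, 224, 225]
```

Emit:
servo_tool:
  rows:
    - [[10, 1.5, 1, 0, 0, 0, 0], [10, 1.5, 1, 25, 0, 0, 0], [10, 1.5, 1, 45, 0, 0, 0], [10, 1.5, 1, 52, 0, 0, 0], [10, 1.5, 1, 56, 0, 0, 0], [10, 1.5, 1, 58, 0, 0, 0], [10, 1.5, 1, 59, 0, 0, 0], [10, 1.5, 1, 60, 0, 0, 0], [10, 1.5, 1, 60, 0, 0, 0]]

```text
clock: 16.35
position: [586.3, 4.3, 39.6]
ee_rot: [-0.037, 0.999, -0.0, -0.001]
contact_force: [0.1, -1.5, 8.9]
gripper_width: 17.0
grasp_force: 63.5
```

Emit:
servo_tool:
  rows:
    - [[10, 0, 0, 0.7, 0, 0, 0], [10, 0, 0, 1.4, 0, 0, 0], [10, 0, 0, 2, 0, 0, 0], [10, 0, 0, 2, 0, 0, 0]]

```text
clock: 16.85
position: [586.8, 4.6, 39.0]
ee_rot: [-0.037, 0.999, -0.001, -0.0]
contact_force: [-0.9, 0.3, 15.2]
gripper_width: 16.5
grasp_force: 64.4
```

```bash
python3 - <<'E'
from h import *
im=arm.get_image("side"); cv2.imwrite("pics/s8.png",im[...,::-1])
g=im.max(2)
for r in range(262,300,2): print(r,' '.join('%3d'%v for v in g[r,308:368]))
E
```

```text
262 110 166 206 220 221 221 220 219 216 207 201 197 197 196 198 196 186 154 128 124 119 111  89  70  77  77  53  33  32  33  31  45  90 134 156 164 170 169 169 167 171 179 180 174 170 163 129  90  99 133 151 170 177 180 178 177 179 179 179 178
264  95 123 168 183 186 183 178 172 171 161 152 148 146 148 147 145 137 128 122 119 112 107  87  66  76  77  54  31  28  28  29  47  85 103 106 104 103 102  96  92  90  92  93  92  90  83  75  55  73 115 142 160 173 176 176 176 177 177 179 180
266  90  83  89  93  93  95  94  92  91  88  86  86  84  85  85  84  83  74  72  74  70  64  56  58  78  77  53  34  29  32  32  50  77  70  55  44  44  40  45  42  39  38  42  43  42  39  40  35  48  88 127 148 164 175 178 177 178 180 179 179
268  85  78  59  45  44  44  44  40  43  40  35  36  33  32  36  34  30  34  35  36  35  32  30  51  78  77  53  31  28  26  26  51  72  62  43  35  31  38  35  36  30  34  35  36  39  42  37  35  34  61 102 136 153 167 176 179 179 178 177 178
270  87  89  89  89  89  90  99 113 120 121 121 119 116 107  87  64  56  55  54  53  51  45  40  46  80  82  64  44  43  41 
[... 2835 characters left out ...]
 148 154 151 152 153 153 155 154 154 155 152 153 154 153 152 152 152 152 152 145 110  57  28  23  22  18  25  46 131 198 217 221 221 220 221 220 220 219 218 218 219 217 217 217 216 217 216 211 190 139 106 124 144
296 117 112  97  84  87 100 123 144 151 151 151 150 149 149 150 149 149 148 149 149 150 152 151 153 151 147 137 116  80  57  54  53  62  74  91 130 176 191 194 193 188 187 184 184 179 176 176 175 175 170 167 166 163 159 159 156 146 142 142 144
298 116 115 109  87  84  94 103 115 119 120 120 116 115 115 114 113 112 119 129 133 142 146 148 146 144 135 130 127 124 122 125 125 127 135 140 142 144 145 142 143 141 142 142 142 142 139 139 140 140 140 138 140 133 133 131 129 125 125 124 124
```

```bash
python3 - <<'E'
from h import *
R=Ro.from_euler("z",4,degrees=True).as_matrix()[:2,:2];T=np.array([587,5])
tr=lambda X:R.T@(X[:2]-T)
g=cv2.imread("pics/s8.png").max(2)
print(g[276:300,331].tolist()); print(g[276:300,318].tolist())
for z in(5,9,13,17,21): print(z,tr(cast("side",(331,289),z)),"xarm front",tr(cast("side",(318,279),z)))
s=arm.read_state(); print(tr(s["position"]),s["position"],s["contact_force"],s["wrist_torque"])
E
```

```text
[75, 102, 116, 118, 119, 123, 129, 142, 150, 152, 153, 152, 149, 136, 119, 117, 135, 149, 152, 153, 153, 149, 146, 142]
[153, 152, 149, 137, 119, 101, 95, 124, 148, 154, 154, 153, 152, 152, 152, 153, 152, 152, 152, 152, 151, 140, 120, 98]
5 [-14.07 -39.12] xarm front [-41.15   5.59]
9 [-14.82 -44.5 ] xarm front [-41.75  -0.03]
13 [-15.56 -49.88] xarm front [-42.35  -5.64]
17 [-16.31 -55.26] xarm front [-42.95 -11.26]
21 [-17.05 -60.64] xarm front [-43.55 -16.88]
[-0.23 -0.4 ] [586.8    4.58  38.98] [-1.07  0.9  14.96] [-0.16  0.92 -0.08]
```

```bash
python3 - <<'E'
from h import *
R=Ro.from_euler("z",4,degrees=True).as_matrix()[:2,:2];T=np.array([587,5])
tr=lambda X:R.T@(X[:2]-T)
s7=cv2.imread("pics/s7.png").max(2); s8=cv2.imread("pics/s8.png").max(2)
for r in(284,286,288): print(r,s7[r,308:350].tolist())
for n,p,z in(("arm L",(328,286),21),("arm R",(345.3,289),21),("notch L",(328.4,286),13),("notch R",(345.2,286),13),("xarm left end L",(309.6,275),21),("C outer L",(312.2,286),13),("C outer R",(361.2,286),13)): print(n,tr(cast("side",p,z)))
print(s7[276:300,318].tolist()); print(s7[276:300,331].tolist());print(s7[276:300,354].tolist())
E
```

```text
284 [107, 88, 87, 92, 107, 135, 146, 149, 150, 149, 149, 148, 150, 151, 149, 149, 149, 151, 149, 139, 94, 46, 20, 19, 21, 15, 22, 13, 21, 28, 30, 30, 32, 31, 32, 32, 73, 139, 186, 199, 205, 205]
286 [110, 85, 85, 91, 109, 138, 153, 154, 154, 156, 155, 153, 155, 156, 156, 153, 153, 153, 155, 147, 111, 62, 32, 24, 16, 19, 13, 24, 21, 13, 17, 18, 17, 20, 20, 24, 42, 105, 170, 203, 217, 221]
288 [112, 93, 85, 89, 101, 127, 147, 153, 155, 154, 154, 155, 156, 155, 154, 154, 153, 154, 153, 150, 125, 81, 38, 19, 19, 21, 14, 18, 17, 16, 18, 20, 14, 16, 23, 21, 32, 74, 150, 201, 218, 222]
arm L [-22.71 -47.97]
arm R [ 16.76 -63.93]
notch L [-20.32 -37.16]
notch R [ 20.16 -41.09]
xarm left end L [-62.41   2.06]
C outer L [-59.3  -33.38]
C outer R [ 58.76 -44.83]
[34, 23, 19, 24, 17, 24, 69, 122, 149, 153, 155, 154, 154, 154, 154, 154, 153, 154, 155, 155, 151, 144, 121, 101]
[31, 34, 28, 29, 27, 24, 24, 21, 19, 17, 24, 18, 19, 26, 31, 70, 121, 147, 154, 164, 180, 173, 145, 132]
[35, 33, 36, 40, 99, 167, 198, 207, 217, 223, 224, 224, 224, 223, 223, 222, 222, 221, 220, 206, 177, 155, 142, 122]
```

Moment over force puts the contact about 60 mm to the -x side, so the angle's x-arm is sitting on the side wall. I'll lift, shift +3 mm in tray x and lower again.

Emit:
servo_tool:
  rows:
    - [[10, 0, 0, -7, 0, 0, 0], [10, 0, 0, -14, 0, 0, 0], [10, -3, 0, -14, 0, 0, 0], [10, -3, 0, -14, 0, 0, 0], [10, -3, 0, -8, 0, 0, 0], [10, -3, 0, -4, 0, 0, 0], [10, -3, 0, -1, 0, 0, 0], [10, -3, 0, 0, 0, 0, 0], [10, -3, 0, 0, 0, 0, 0]]

```text
clock: 18.02
position: [588.3, 4.7, 37.4]
ee_rot: [-0.037, 0.999, -0.001, -0.002]
contact_force: [-3.0, 2.9, 19.8]
gripper_width: 16.8
grasp_force: 65.7
```

```bash
python3 - <<'E'
from h import *
s=arm.read_state(); print(s["clock"],s["position"],s["contact_force"],s["wrist_torque"])
im=arm.get_image("side"); cv2.imwrite("pics/s9.png",im[...,::-1]);g=im.max(2)
print(g[276:300,331].tolist()); print(g[272:296,318].tolist())
for r in(276,286): print(r,g[r,306:350].tolist())
E
```

```text
18.025 [588.26   4.75  37.45] [-3.03  2.91 19.81] [ 0.24  1.5  -0.12]
[65, 89, 107, 117, 122, 129, 141, 150, 151, 151, 152, 152, 147, 137, 120, 120, 136, 149, 152, 152, 152, 150, 147, 142]
[207, 203, 184, 160, 152, 151, 144, 131, 115, 98, 90, 123, 147, 153, 153, 153, 153, 152, 151, 153, 152, 154, 152, 152]
276 [112, 95, 82, 88, 113, 141, 150, 151, 152, 150, 151, 152, 152, 152, 150, 152, 151, 149, 139, 128, 120, 121, 119, 112, 96, 65, 39, 34, 30, 30, 43, 104, 166, 191, 186, 142, 74, 43, 34, 26, 37, 34, 32, 35]
286 [116, 117, 109, 85, 83, 92, 106, 135, 150, 153, 154, 153, 153, 153, 153, 154, 154, 152, 151, 152, 150, 139, 132, 143, 150, 152, 151, 151, 144, 110, 61, 23, 12, 15, 19, 15, 14, 19, 39, 105, 171, 203, 217, 219]
```

Emit:
servo_tool:
  rows:
    - [[10, 0, 0, -8, 0, 0, 0], [10, -1, 0, -20, 0, 0, 0], [10, -1, 0, -30, 0, 0, 0], [10, -1, 0, -30, 0, 0, 0], [10, -1, 0, -30, 0, 0, 0]]

```text
clock: 18.7
position: [586.9, 4.2, 63.0]
ee_rot: [-0.036, 0.999, -0.0, -0.005]
contact_force: [-0.3, -0.2, -1.0]
gripper_width: 16.7
grasp_force: 62.6
```

```bash
python3 - <<'E'
from h import *
s=arm.read_state(); print(s["clock"],s["position"],s["contact_force"],s["wrist_torque"],s["ee_rot"])
im=arm.get_image("side"); cv2.imwrite("pics/s10.png",im[...,::-1]); im2=arm.get_image("top"); cv2.imwrite("pics/t10.png",im2[...,::-1])
c1=cv2.resize(im[230:305,295:380],(680,600),interpolation=2); cv2.imwrite("pics/c10.png",c1[...,::-1])
E
```

```text
18.7 [586.86   4.23  63.01] [-0.32 -0.22 -0.99] [ 0.01 -0.01  0.01] [-0.04  1.   -0.   -0.  ]
```

View pics/c10.png

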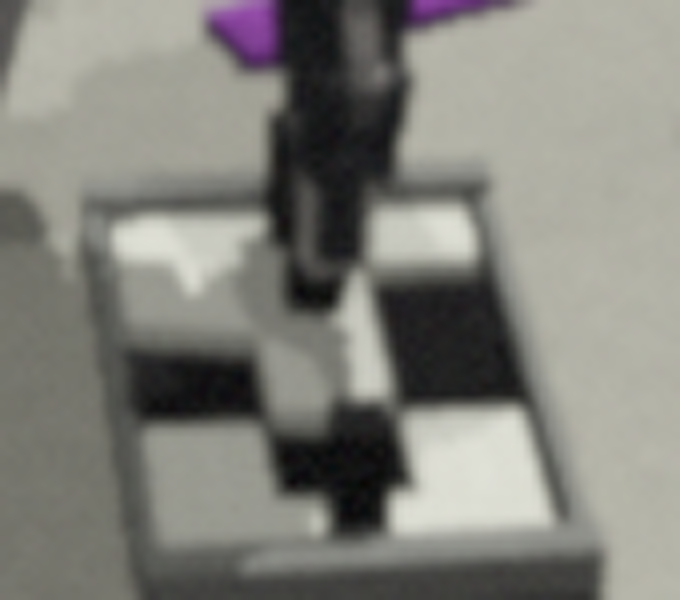

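The angle hangs level over its slot. Its arm's front runs from about px (328.5,283.5) to (344.4,281), and the x-arm's outer lower corner is at about (311.3,273.8).

```bash
python3 - <<'E'
from h import *
R=Ro.from_euler("z",4,degrees=True).as_matrix()[:2,:2];T=np.array([587,5])
tr=lambda X:R.T@(X[:2]-T)
for z in(33,36):
    for n,p in(("armL",(328.5,283.5)),("armR",(344.4,281)),("xend",(311.3,273.8))): print(z,n,tr(cast("side",p,z)))
s=cv2.imread("pics/s10.png").max(2)
for r in range(262,286,2): print(r,' '.join('%3d'%v for v in s[r,303:350]))
t=cv2.imread("pics/t10.png").max(2); print("top"); 
for r in range(196,264,4): print(r,' '.join('%3d'%v for v in t[r,276:372:2]))
E
```

```text
33 armL [-22.48 -54.46]
33 armR [ 16.54 -48.  ]
33 xend [-59.34 -10.41]
36 armL [-23.02 -58.59]
36 armR [ 15.84 -52.15]
36 xend [-59.73 -14.72]
262 141 127  98  85  97 116 148 178 188 193 195 195 198 204 213 215 211 207 205 198 192 180 150 126 122 119 111  86  58  70  84  70  56  45  48  55  69 104 144 164 171 172 171 168 168 167 166
264 135 127 108  88  95 108 116 140 151 153 154 153 155 165 192 213 213 193 183 168 152 137 125 119 119 120 112  77  41  34  54  63  65  55  64 106 149 143 121 110 105 101 101  99  94  92  90
266 119 118 113  87  86  93 108 136 150 152 153 154 153 154 163 186 189 171 156 152 148 135 125 120 119 121 111  75  39  14  19  19  22  28  79 148 179 166 116  65  45  45  46  40  43  41  37
268 119 117 110  90  79  90 102 125 144 152 152 152 152 153 152 152 153 152 153 152 151 146 133 123 119 122 117  97  69  53  50  43  50  73 129 179 196 187 142  76  41  32  36  33  33  33  28
270 118 116 114  99  86  88  96 110 126 135 136 138 139 140 140 141 143 144 144 145 146 147 144 135 126 122 121 119 116 116 115 111 114 136 163 188 198 195 167 111  55  36  34  30  36  38 
[... 3983 characters left out ...]
 192 118 126 134 134 130 135 138 134 151 151 151 152 151 151 155 153 154 152 149 157 151 159  95  76  77  86  83
252 145 134 129 141 232 232 232 234 231 233 251  34  49  51  50  51  50  51  51  46 125 134 131 135 136 132 136 138 104 149 131 127 121 112 111  93  83  77  67  62  56  62  75  66  82  81  84  87
256 133 149 141 147  98 209 195 184 182 139 103  46  58  63  63  61  63  63  71  80  70  61  70  66  64  60  62  65  62  59  68  70  71  69  63  82  93  85  84  89  89  88  91  88  88  80  86  86
260 134 124 117 116  62 115  95  59  65  76  68  76  82  88  89  87  85  86  86  87  83  87  90  84  89  89  84  84  86  88  86  87  88  85  87  87  85  90  85  82  91  86  84  87  85  81  87  86
```

Emit:
servo_tool:
  rows:
    - [[10, 0, 0, 0, 0, 0, 0], [10, 0, 0, 0, 0, 0, 0], [10, 0, 0, 0, 0, 0, 0]]

```text
clock: 19.18
position: [587.2, 4.3, 63.3]
ee_rot: [-0.036, 0.999, -0.0, -0.005]
contact_force: [-0.1, -0.0, -0.4]
gripper_width: 16.8
grasp_force: 62.6
```

```bash
python3 - <<'E'
from h import *
R=Ro.from_euler("z",4,degrees=True).as_matrix()[:2,:2];T=np.array([587,5])
tr=lambda X:R.T@(X[:2]-T)
im=arm.get_image("top");t=im.max(2); cv2.imwrite("pics/t11.png",im[...,::-1])
for r in(244,248): print(r,t[r,310:342].tolist())
for c in(320,326,340,346): print(c,t[240:264,c].tolist())
s=arm.read_state(); print(s["position"],tr(s["position"]))
go((590.4,4.3,63.3),-176)
for z in(39,42): print(z,[tr(cast("top",p,z)) for p in((316,246),(332,246),(324,254))])
E
```

```text
244 [53, 32, 23, 22, 0, 202, 243, 210, 194, 203, 143, 124, 131, 132, 134, 132, 128, 134, 130, 129, 135, 82, 140, 159, 156, 155, 154, 156, 155, 156, 157, 157]
248 [54, 31, 22, 24, 8, 120, 198, 147, 120, 125, 127, 128, 135, 133, 135, 134, 131, 134, 132, 132, 138, 73, 135, 154, 150, 152, 151, 149, 150, 151, 151, 151]
320 [114, 134, 129, 123, 143, 217, 199, 118, 127, 130, 130, 131, 131, 134, 119, 85, 74, 53, 60, 89, 89, 89, 88, 90]
326 [132, 130, 130, 131, 128, 130, 129, 129, 131, 129, 129, 130, 131, 136, 104, 64, 65, 70, 91, 86, 90, 89, 89, 86]
340 [150, 150, 149, 153, 157, 153, 155, 152, 151, 154, 151, 158, 121, 66, 78, 62, 70, 90, 86, 85, 89, 89, 89, 89]
346 [150, 152, 152, 154, 153, 154, 151, 149, 152, 153, 154, 147, 92, 61, 75, 73, 82, 85, 88, 88, 87, 87, 86, 83]
[587.2    4.31  63.36] [ 0.15 -0.7 ]
shift [-3.2 -0.2  0. ] turn [-0.   -0.01  0.  ] rows 1.0
39 [array([-42.2 ,  14.13]), array([-45.42, -23.36]), array([-62.55,  -3.04])]
42 [array([-42.4 ,  14.03]), array([-45.61, -23.36]), array([-62.7 ,  -3.09])]
```

Emit:
servo_tool:
  rows:
    - [[10, -3.3, 0.5, 0, 0, -0.01, 0], [10, -3.3, 0.5, 0, 0, -0.01, 0], [10, -3.3, 0.5, 8, 0, -0.01, 0], [10, -3.3, 0.5, 16, 0, -0.01, 0], [10, -3.3, 0.5, 20, 0, -0.01, 0], [10, -3.3, 0.5, 23, 0, -0.01, 0], [10, -3.3, 0.5, 25, 0, -0.01, 0], [10, -3.3, 0.5, 26, 0, -0.01, 0], [10, -3.3, 0.5, 26, 0, -0.01, 0]]

```text
clock: 20.35
position: [590.3, 5.0, 37.5]
ee_rot: [-0.036, 0.999, -0.0, 0.001]
contact_force: [-0.6, 0.4, -0.7]
gripper_width: 16.9
grasp_force: 62.6
```

```bash
python3 - <<'E'
from h import *
s=arm.read_state(); print(s["clock"],s["position"],s["ee_rot"],s["contact_force"],s["wrist_torque"])
E
```

```text
20.35 [590.31   5.05  37.47] [-0.04  1.   -0.    0.  ] [-0.58  0.43 -0.7 ] [-0.04 -0.03 -0.02]
```

No contact at 37.5 mm now, so the angle is going into its slot. I'll lower it slowly.

Emit:
servo_tool:
  rows:
    - [[10, 0, 0, 1, 0, 0, 0], [10, 0, 0, 2, 0, 0, 0], [10, 0, 0, 3, 0, 0, 0], [10, 0, 0, 3.5, 0, 0, 0], [10, 0, 0, 3.5, 0, 0, 0]]

```text
clock: 20.98
position: [590.4, 5.0, 35.4]
ee_rot: [-0.036, 0.999, -0.0, 0.001]
contact_force: [-3.5, -0.1, 6.9]
gripper_width: 16.4
grasp_force: 63.9
```

```bash
python3 - <<'E'
from h import *
s=arm.read_state(); print(s["position"],s["contact_force"],s["wrist_torque"])
im=arm.get_image("side"); cv2.imwrite("pics/s12.png",im[...,::-1]);g=im.max(2)
for c in(316,320,324,331,333): print(c,g[272:300,c].tolist())
for r in(286,288): print(r,g[r,306:350].tolist())
t=arm.get_image("top").max(2)
for r in(244,248): print(r,t[r,310:342].tolist())
for c in(320,326,340,346): print(c,t[240:264,c].tolist())
E
```

```text
[590.39   5.    35.4 ] [-3.49 -0.13  6.9 ] [0.2  0.92 0.  ]
316 [155, 166, 162, 156, 154, 151, 151, 144, 131, 112, 105, 127, 147, 153, 153, 153, 153, 154, 152, 153, 151, 151, 152, 151, 150, 141, 119, 97]
320 [189, 209, 209, 189, 163, 153, 150, 148, 133, 119, 124, 140, 151, 153, 154, 154, 154, 152, 153, 153, 152, 153, 153, 152, 151, 140, 116, 96]
324 [107, 127, 131, 135, 141, 147, 148, 147, 135, 123, 127, 144, 150, 152, 152, 153, 152, 152, 153, 153, 153, 153, 152, 152, 148, 134, 110, 108]
331 [67, 81, 85, 89, 96, 105, 114, 118, 121, 122, 129, 141, 150, 151, 152, 150, 148, 143, 128, 122, 138, 149, 153, 152, 152, 150, 146, 143]
333 [54, 42, 31, 28, 30, 52, 91, 113, 121, 119, 121, 127, 139, 148, 151, 150, 151, 148, 134, 123, 135, 151, 152, 151, 147, 134, 134, 141]
286 [116, 115, 109, 87, 84, 92, 105, 137, 150, 152, 153, 153, 151, 154, 154, 154, 154, 154, 152, 152, 154, 146, 124, 123, 141, 152, 152, 151, 143, 112, 59, 26, 19, 18, 21, 18, 21, 59, 99, 121, 172, 203, 214, 220]
288 [116, 117, 111, 95, 83, 88, 101, 126, 145, 152, 153, 152, 153, 152, 154, 156, 155, 152, 152, 151, 152, 148, 128,
[... 170 characters left out ...]
5, 134, 132, 135, 133, 136, 124, 78, 141, 162, 156, 156, 157, 157, 156, 156, 157, 157]
248 [50, 50, 51, 51, 43, 99, 191, 202, 198, 196, 202, 149, 128, 135, 138, 135, 132, 136, 136, 135, 142, 60, 133, 154, 153, 151, 152, 151, 152, 153, 150, 153]
320 [89, 113, 132, 120, 199, 242, 236, 243, 202, 123, 130, 133, 136, 128, 92, 67, 79, 56, 59, 90, 88, 90, 88, 88]
326 [116, 135, 130, 130, 132, 132, 133, 132, 132, 133, 133, 133, 138, 113, 77, 79, 66, 71, 90, 89, 91, 90, 88, 85]
340 [150, 152, 151, 154, 157, 155, 155, 152, 150, 156, 153, 158, 122, 67, 79, 65, 70, 89, 88, 88, 88, 91, 89, 88]
346 [149, 151, 155, 157, 155, 154, 152, 150, 155, 153, 156, 148, 93, 62, 74, 73, 81, 86, 89, 89, 86, 89, 86, 85]
```

Emit:
servo_tool:
  rows:
    - [[10, 0.5, 0, 0.7, 0, 0, 0], [10, 0.5, 0, 1.4, 0, 0, 0], [10, 0.5, 0, 1.4, 0, 0, 0]]

```text
clock: 21.45
position: [590.3, 5.0, 35.3]
ee_rot: [-0.037, 0.999, -0.0, 0.001]
contact_force: [-4.9, 0.3, 13.1]
gripper_width: 16.9
grasp_force: 64.7
```

```bash
python3 - <<'E'
from h import *
R=Ro.from_euler("z",4,degrees=True).as_matrix()[:2,:2];T=np.array([587,5])
tr=lambda X:R.T@(X[:2]-T)
s=arm.read_state(); print(s["position"],s["ee_rot"],s["contact_force"],s["wrist_torque"])
im=arm.get_image("side");g=im.max(2)
for c in(314,316,320,324,331,333): print(c,g[272:300,c].tolist())
print([tr(cast("top",p,z)) for p,z in(((326,252.9),13),((326,252.9),18),((340,252.1),13),((315,246),13),((330.8,246),13),((332,246),13))])
E
```

```text
[590.34   4.96  35.3 ] [-0.04  1.   -0.    0.  ] [-4.88  0.27 13.12] [0.23 1.36 0.02]
314 [137, 149, 151, 152, 152, 153, 149, 142, 125, 112, 101, 123, 144, 151, 149, 148, 144, 142, 141, 140, 138, 136, 131, 125, 121, 117, 102, 93]
316 [163, 168, 162, 154, 154, 153, 150, 143, 128, 113, 108, 126, 150, 154, 154, 154, 154, 153, 152, 153, 150, 152, 151, 151, 149, 142, 121, 98]
320 [193, 213, 209, 188, 162, 152, 150, 148, 133, 121, 123, 141, 151, 154, 154, 155, 155, 153, 154, 153, 153, 153, 154, 152, 150, 138, 112, 97]
324 [107, 129, 132, 136, 142, 147, 149, 147, 136, 123, 127, 141, 151, 153, 152, 152, 154, 153, 152, 152, 153, 152, 152, 152, 149, 134, 111, 106]
331 [60, 77, 82, 86, 96, 105, 113, 120, 120, 122, 130, 142, 149, 151, 151, 150, 148, 143, 130, 123, 136, 149, 152, 154, 153, 149, 144, 142]
333 [60, 47, 29, 27, 26, 55, 90, 113, 118, 119, 121, 129, 140, 147, 151, 152, 151, 148, 137, 125, 138, 149, 153, 152, 146, 134, 136, 140]
[array([-59.02,  -7.56]), array([-59.28,  -7.63]), array([-59.96, -41.19]), array([-40.21,  17.41]), array([-43.46, -20.46]), array([-43.71, -23.33])]
```

The firm stop at 35.3 mm matches the expected seated height, and the edges measure coplanar with C. I'll release and lift.

Emit:
servo_tool:
  rows:
    - [[10, 0, 0, -1, 0, 0, 0], [22, 0, 0, -1, 0, 0, 0], [34, 0, 0, -1, 0, 0, 0], [45, 0, 0, -1, 0, 0, 0], [45, 0, 0, -30, 0, 0, 0], [45, 0, 0, -90, 0, 0, 0], [45, 0, 0, -150, 0, 0, 0], [45, 0, 0, -150, 0, 0, 0]]

```text
clock: 22.5
position: [592.9, 5.6, 188.4]
ee_rot: [-0.037, 0.999, 0.001, 0.007]
contact_force: [0.4, -0.5, -0.3]
gripper_width: 44.8
grasp_force: 0.0
```

```bash
python3 - <<'E'
from h import *
s=arm.read_state(); print(s["clock"],s["position"])
go((511.9,255.4,150),172.8,30)
im=arm.get_image("side");cv2.imwrite("pics/s13.png",im[...,::-1])
E
```

```text
22.5 [592.91   5.56 188.44]
shift [ 63.  255.1  37.8] turn [-0.05  0.54  0.2 ] rows 5.0
```

Emit:
servo_tool:
  rows:
    - [[45, 63, 255, -10, -0.05, 0.18, 0.1], [45, 63, 255, -10, -0.05, 0.36, 0.2], [45, 63, 255, -10, -0.05, 0.54, 0.2], [45, 63, 255, -10, -0.05, 0.54, 0.2], [45, 63, 255, 10, -0.05, 0.54, 0.2], [45, 63, 255, 38, -0.05, 0.54, 0.2], [45, 63, 255, 38, -0.05, 0.54, 0.2], [45, 63, 255, 38, -0.05, 0.54, 0.2]]

```text
clock: 23.55
position: [508.6, 254.5, 144.2]
ee_rot: [0.064, 0.962, 0.014, -0.267]
contact_force: [-0.3, -0.3, 0.6]
gripper_width: 44.9
grasp_force: 0.0
```

```bash
python3 - <<'E'
from h import *
s=arm.read_state(); print(s["clock"],s["position"],s["joints"])
go((474.6,260.1,80.7),172.8,30)
im=arm.get_image("side");cv2.imwrite("pics/s14.png",im[...,::-1])
tp=arm.get_image("top");cv2.imwrite("pics/t14.png",tp[...,::-1])
for p,c in polys(tp,(280,203,362,257),170,1.5,40): print(p.round(1).tolist())
E
```

```text
23.55 [508.62 254.47 144.2 ] [ 0.56  0.61  0.18 -0.33 -1.57 -2.19]
shift [-3.1  1.5 72.2] turn [-0.   -0.02 -0.01] rows 2.0
[[285.9, 236.6], [283.4, 239.4], [284.9, 256.4], [296.4, 255.1], [295.1, 238.4], [289.4, 239.6]]
[[344.9, 221.1], [313.9, 223.1], [316.6, 255.1], [330.6, 253.6], [329.4, 237.9], [345.6, 234.9]]
[[281.9, 208.9], [282.6, 218.1], [294.6, 231.6], [293.1, 208.4]]
[[356.9, 202.6], [328.4, 205.9], [329.6, 219.4], [344.9, 218.1], [346.6, 221.6], [347.6, 235.4], [330.9, 238.4], [332.9, 252.6], [361.4, 250.1], [360.6, 234.4], [355.9, 234.1], [351.6, 230.6], [349.9, 224.6], [351.4, 221.1], [358.9, 220.4]]
```

Emit:
servo_tool:
  rows:
    - [[45, -3, 1.5, 20, 0, -0.02, -0.01], [45, -3, 1.5, 42, 0, -0.02, -0.01], [45, -3, 1.5, 60, 0, -0.02, -0.01], [45, -3, 1.5, 70, 0, -0.02, -0.01], [45, -3, 1.5, 72, 0, -0.02, -0.01], [45, -3, 1.5, 72, 0, -0.02, -0.01], [45, -3, 1.5, 72, 0, -0.02, -0.01]]

```text
clock: 24.52
position: [475.0, 260.6, 81.6]
ee_rot: [0.059, 0.965, 0.016, -0.256]
contact_force: [0.3, 0.0, -0.7]
gripper_width: 44.9
grasp_force: 0.0
```

```bash
python3 - <<'E'
from h import *
R=Ro.from_euler("z",4,degrees=True).as_matrix()[:2,:2];T=np.array([587,5])
s=arm.read_state(); print(s["clock"],s["position"],s["contact_force"])
go((474.6,260.1,80.7),172.8,30)
px=[(313.9,223.1),(316.6,255.1),(330.6,253.6),(329.4,237.9)]; loc=[(-18.5,-18.5),(58.5,-18.5),(58.5,18.5),(18.5,18.5)]
o,th,e=fit(loc,[cast("top",p,13) for p in px]); print("angle",o,R.T@(o-T),np.degrees(th),e)
px=[(328.4,205.4),(329.6,219.4),(344.9,218.1),(330.9,238.2),(332.6,252.6)]; loc=[(58.5,-58.5),(58.5,-21.5),(18.5,-21.5),(58.5,21.5),(58.5,58.5)]
o,th,e=fit(loc,[cast("top",p,13) for p in px]); print("C",o,R.T@(o-T),np.degrees(th),e)
E
```

```text
24.525 [475.04 260.6   81.58] [ 0.3   0.03 -0.66]
shift [-0.1 -0.6  0.9] turn [-0.    0.01  0.  ] rows 1.0
angle [583.29   2.71] [-3.86 -2.03] -176.87554681354783 [0.79 2.   1.58 1.82]
C [591.38 -75.84] [ -1.27 -80.95] 94.58329516357878 [1.9  1.55 2.24 1.43 0.8 ]
```

Emit:
servo_tool:
  rows:
    - [[10, 0, -0.5, 1, 0, 0, 0], [10, 0, -0.5, 1, 0, 0, 0], [10, 0, -0.5, 1, 0, 0, 0], [10, 0, -0.5, 1, 0, 0, 0], [10, 0, -0.5, 1, 0, 0, 0], [10, 0, -0.5, -6, 0, 0, 0], [10, 0, -0.5, -25, 0, 0, 0], [10, 0, -0.5, -60, 0, 0, 0], [10, 0, -0.5, -100, 0, 0, 0], [10, 0, -0.5, -130, 0, 0, 0]]

```text
clock: 25.78
position: [539.3, 251.9, 194.6]
ee_rot: [0.059, 0.965, 0.015, -0.257]
contact_force: [0.0, 1.4, -1.8]
gripper_width: 17.0
grasp_force: 58.7
```

```bash
python3 - <<'E'
from h import *
s=arm.read_state(); print(s["clock"],s["position"],s["joints"],s["contact_force"])
a=go((560,170,210),-86); q=Ro.from_quat(s["ee_rot"])
# first upright at same yaw, then yaw
b=go((560,200,215),172.8); go((584.2,44.6,110),-86,frm=b)
E
```

```text
25.775 [539.29 251.85 194.61] [ 0.54  0.6   0.3  -0.31 -1.69 -2.2 ] [ 0.04  1.4  -1.77]
shift [-18.9 -78.7 -28.5] turn [ 0.46 -0.38 -1.72] rows 10.0
shift [-13.2 -48.9 -31. ] turn [-0.   -0.52  0.  ] rows 3.0
shift [ -43.5 -151.1  105. ] turn [ 0.    0.   -1.77] rows 10.0
```

Emit:
servo_tool:
  rows:
    - [[10, -13, -49, -31, 0, -0.17, 0], [10, -13, -49, -31, 0, -0.34, 0], [10, -13, -49, -31, 0, -0.52, 0], [10, -13, -49, -31, 0, -0.52, 0], [10, -13, -49, -31, 0, -0.52, 0]]

```text
clock: 26.4
position: [559.1, 200.5, 214.4]
ee_rot: [0.061, 0.998, -0.0, -0.0]
contact_force: [1.2, 1.0, -1.8]
gripper_width: 16.8
grasp_force: 58.9
```

Emit:
servo_tool:
  rows:
    - [[10, -43, -60, 0, 0, 0, -0.18], [10, -43, -151, 0, 0, 0, -0.36], [10, -43, -151, 0, 0, 0, -0.54], [10, -43, -151, 0, 0, 0, -0.72], [10, -43, -151, 0, 0, 0, -0.9], [10, -43, -151, 0, 0, 0, -1.08], [10, -43, -151, 0, 0, 0, -1.26], [10, -43, -151, 0, 0, 0, -1.44], [10, -43, -151, 0, 0, 0, -1.62], [10, -43, -151, 0, 0, 0, -1.77]]

```text
clock: 27.65
position: [584.7, 45.1, 213.9]
ee_rot: [0.735, -0.678, -0.0, 0.0]
contact_force: [-0.4, -0.1, -1.9]
gripper_width: 17.1
grasp_force: 59.1
```

```bash
python3 - <<'E'
from h import *
s=arm.read_state(); print(s["clock"],s["position"],s["joints"],s["contact_force"])
go((584.2,44.6,75),-86)
E
```

```text
27.65 [584.71  45.06 213.92] [ 0.35  0.33 -0.12 -0.   -1.12 -0.27] [-0.4  -0.09 -1.85]
shift [  0.4   0.4 138.9] turn [ 0.   -0.    0.01] rows 3.0
```

Emit:
servo_tool:
  rows:
    - [[10, 0.4, 0.4, 40, 0, 0, 0.01], [10, 0.4, 0.4, 85, 0, 0, 0.01], [10, 0.4, 0.4, 115, 0, 0, 0.01], [10, 0.4, 0.4, 134, 0, 0, 0.01], [10, 0.4, 0.4, 139, 0, 0, 0.01], [10, 0.4, 0.4, 139, 0, 0, 0.01], [10, 0.4, 0.4, 139, 0, 0, 0.01]]

```text
clock: 28.52
position: [583.8, 44.8, 76.3]
ee_rot: [0.73, -0.683, 0.001, -0.001]
contact_force: [-0.0, 0.6, -1.0]
gripper_width: 17.0
grasp_force: 59.0
```

```bash
python3 - <<'E'
from h import *
s=arm.read_state(); print(s["clock"],s["position"],s["joints"],s["contact_force"],s["wrist_torque"])
im=arm.get_image("side");cv2.imwrite("pics/s15.png",im[...,::-1]);g=im.max(2)
tp=arm.get_image("top");cv2.imwrite("pics/t15.png",tp[...,::-1]);t=tp.max(2)
print("side"); 
for r in range(244,282,2): print(r,' '.join('%3d'%v for v in g[r,300:372]))
print("top")
for r in range(196,262,3): print(r,' '.join('%3d'%v for v in t[r,276:336]))
E
```

```text
28.525 [583.82  44.78  76.32] [ 0.35  0.47 -0.29  0.   -0.81 -0.29] [-0.03  0.6  -1.02] [ 0.   -0.02 -0.02]
side
244 162 162 163 163 162 163 162 165 164 163 164 164 165 165 164 163 162 162 164 166 167 164 164 164 155 113  59  45  71  86  75  44  27  14  18  11  21  32  58  86  82  63  93 150 174 180 179 181 182 181 180 180 179 179 179 180 179 179 178 178 177 178 179 178 178 179 180 179 179 179 177 178
246 160 159 161 161 164 163 163 163 165 165 163 163 163 165 165 166 166 165 167 169 169 168 167 168 164 150 121  98  88  89  74  43  24  18  16  16  19  28  65  99 125 147 165 180 187 188 188 188 188 189 190 190 191 191 191 190 184 180 179 176 177 179 179 178 177 178 177 179 176 178 176 178
248 160 161 161 163 163 163 164 162 163 159 165 182 196 200 202 204 203 203 206 205 201 195 190 191 193 192 191 180 152 120  82  40  23  18  20  21  33  78 125 155 181 196 202 201 202 201 202 201 201 201 202 202 202 202 202 200 191 181 179 179 179 180 180 180 177 178 178 177 178 178 178 179
250 163 165 166 166 165 166 165 163 160 149 141 153 187 204 209 212 210 211 211 211 205 202 201 200 198 196 196
[... 9232 characters left out ...]
  96 182 237 233 232 233 234 233 232 232 234 235 246 228 100   2  13  17  35  38  38  41  22  13  14  35  96 104 151  76  17  22  10 122 158 159 155 156 153 161 164 161 160 157 159 153 149 137  91  77  88  98  77
256 164 166 146 138 142 142 146 116  99 194 209 203 194 191 184 182 184 149 138 103 100  76  56  81  96  67  65  59  55  60  62  65  64  63  60  69  72  80  83  80  76  74  72  75  75  77  70  65  66  58  63  63  62  64  65  58  59  60  59  71
259 159 156 146 144 149 147 151 159  83 134 161 141 136 136 116 118 120 119 118 118 104 109 113  90  96  81  63  69  72  69  70  71  64  74  72  86  91  94  91  90  88  89  89  90  89  87  86  91  90  88  88  86  85  85  85  87  86  88  87  85
```

```bash
python3 - <<'E'
from h import *
R=Ro.from_euler("z",4,degrees=True).as_matrix()[:2,:2];T=np.array([587,5])
tr=lambda X:R.T@(X[:2]-T)
g=cv2.imread("pics/s15.png").max(2); im=cv2.imread("pics/s15.png")
for z in(55,58): print(z,[tr(cast("side",p,z)) for p in((311.3,250),(356.8,250),(357.5,252))])
for r in(247,248,249,250,251,252): print(r,g[r,305:316].tolist(),g[r,352:364].tolist())
for c in(320,338,350,353,356): print(c,g[242:270,c].tolist())
# top view: right part of L end edges
t=cv2.imread("pics/t15.png").max(2)
print("tcp",tr(arm.read_state()["position"]))
for p in((316,241),(329,241),(310,244)): print(tr(cast("top",p,58)))
E
```

```text
55 [array([-52.52,  63.11]), array([62.25, 52.26]), array([62.44, 42.73])]
58 [array([-52.95,  58.36]), array([61.33, 47.56]), array([61.52, 38.07])]
247 [163, 161, 163, 162, 163, 164, 171, 177, 179, 179, 179] [197, 198, 199, 197, 188, 181, 178, 178, 178, 179, 178, 179]
248 [163, 164, 162, 163, 159, 165, 182, 196, 200, 202, 204] [202, 202, 202, 200, 191, 181, 179, 179, 179, 180, 180, 180]
249 [164, 164, 163, 161, 154, 156, 177, 200, 211, 214, 215] [203, 203, 203, 200, 191, 183, 180, 180, 180, 180, 179, 180]
250 [166, 165, 163, 160, 149, 141, 153, 187, 204, 209, 212] [204, 203, 202, 201, 195, 185, 179, 179, 178, 179, 178, 179]
251 [169, 166, 163, 157, 145, 131, 135, 166, 189, 201, 200] [202, 203, 203, 201, 197, 188, 180, 178, 178, 177, 178, 178]
252 [165, 160, 154, 150, 145, 127, 124, 140, 170, 185, 180] [202, 201, 201, 202, 200, 192, 182, 178, 180, 177, 177, 178]
320 [165, 166, 167, 167, 169, 182, 201, 209, 205, 198, 173, 137, 126, 127, 121, 130, 166, 193, 204, 207, 206, 190, 157, 120, 84, 51, 36, 28]
338 [56, 54, 58, 60, 65, 79, 125, 162, 175, 158, 130, 121, 120, 117, 124, 155, 187, 198, 190, 165, 126, 92, 62, 38, 27, 18, 19, 19]
350 [180, 180, 180, 182, 190, 199, 202, 203, 203, 202, 202, 197, 178, 155, 149, 149, 166, 199, 219, 223, 217, 191, 141, 107, 79, 48, 30, 24]
353 [180, 178, 179, 182, 191, 198, 202, 203, 203, 203, 201, 202, 202, 206, 211, 218, 221, 223, 223, 224, 217, 190, 140, 106, 76, 45, 31, 35]
356 [181, 179, 179, 181, 184, 188, 191, 191, 195, 197, 200, 207, 215, 220, 221, 222, 222, 223, 223, 222, 211, 180, 132, 98, 71, 46, 36, 33]
tcp [-0.78 39.94]
[-31.94  12.53]
[-34.52 -17.46]
[-37.68  26.95]
```

Emit:
servo_tool:
  rows:
    - [[10, 1, -0.5, 0, 0, 0, 0], [10, 1, -0.5, 14, 0, 0, 0], [10, 1, -0.5, 25, 0, 0, 0], [10, 1, -0.5, 31, 0, 0, 0], [10, 1, -0.5, 34, 0, 0, 0], [10, 1, -0.5, 36, 0, 0, 0], [10, 1, -0.5, 38, 0, 0, 0], [10, 1, -0.5, 40, 0, 0, 0], [10, 1, -0.5, 40, 0, 0, 0]]

```text
clock: 29.75
position: [583.2, 43.6, 35.3]
ee_rot: [0.73, -0.683, -0.0, 0.0]
contact_force: [0.4, 0.5, -1.5]
gripper_width: 16.9
grasp_force: 59.1
```

```bash
python3 - <<'E'
from h import *
s=arm.read_state(); print(s["clock"],s["position"],s["ee_rot"],s["contact_force"],s["wrist_torque"])
t=arm.get_image("top").max(2)
for r in(241,247,252): print(r,t[r,282:334].tolist())
E
```

```text
29.75 [583.23  43.58  35.27] [ 0.73 -0.68 -0.    0.  ] [ 0.38  0.47 -1.45] [ 0.05  0.04 -0.04]
241 [78, 64, 95, 160, 191, 193, 226, 237, 234, 212, 210, 202, 144, 93, 36, 107, 54, 0, 7, 8, 7, 7, 7, 5, 10, 10, 6, 2, 46, 105, 80, 27, 6, 123, 159, 153, 148, 150, 148, 154, 154, 154, 151, 147, 151, 153, 149, 156, 93, 78, 144, 154]
247 [117, 67, 206, 222, 213, 215, 218, 225, 226, 223, 223, 234, 237, 241, 211, 184, 203, 110, 45, 50, 44, 42, 45, 43, 42, 51, 56, 52, 40, 147, 149, 61, 11, 42, 145, 157, 151, 149, 147, 151, 155, 154, 154, 153, 149, 152, 151, 154, 159, 66, 133, 159]
252 [145, 102, 234, 242, 232, 231, 234, 233, 234, 232, 232, 232, 233, 236, 243, 194, 113, 39, 15, 23, 46, 71, 76, 79, 67, 36, 24, 23, 15, 88, 159, 87, 16, 7, 141, 163, 155, 151, 152, 150, 158, 159, 157, 155, 150, 154, 158, 157, 164, 96, 104, 144]
```

Emit:
servo_tool:
  rows:
    - [[10, 0, -0.7, 0.8, 0, 0, 0], [10, 0, -0.7, 1.6, 0, 0, 0], [10, 0, -0.7, 2.4, 0, 0, 0], [10, 0, -0.7, 3.2, 0, 0, 0], [10, 0, -0.7, 4, 0, 0, 0], [10, 0, -0.7, 4, 0, 0, 0]]

```text
clock: 30.55
position: [583.9, 43.7, 31.2]
ee_rot: [0.73, -0.683, -0.0, 0.0]
contact_force: [0.3, 0.2, -2.1]
gripper_width: 16.8
grasp_force: 59.1
```

Emit:
servo_tool:
  rows:
    - [[10, 0, 0, 0.7, 0, 0, 0], [10, 0, 0, 1.4, 0, 0, 0], [10, 0, 0, 1.4, 0, 0, 0]]

```text
clock: 30.92
position: [584.0, 43.7, 29.8]
ee_rot: [0.73, -0.683, -0.0, 0.0]
contact_force: [-0.8, -0.5, -1.8]
gripper_width: 17.4
grasp_force: 59.1
```

```bash
python3 - <<'E'
from h import *
s=arm.read_state(); print(s["clock"],s["position"],s["ee_rot"],s["contact_force"],s["wrist_torque"])
E
```

```text
30.925 [583.95  43.66  29.84] [ 0.73 -0.68 -0.    0.  ] [-0.81 -0.47 -1.78] [ 0.02  0.09 -0.02]
```

Emit:
servo_tool:
  rows:
    - [[10, 0, 0, 0.6, 0, 0, 0], [10, 0, 0, 1.2, 0, 0, 0], [10, 0, 0, 1.8, 0, 0, 0], [10, 0, 0, 1.8, 0, 0, 0]]

```text
clock: 31.42
position: [583.9, 43.7, 28.0]
ee_rot: [0.73, -0.683, -0.0, 0.0]
contact_force: [-1.2, 0.1, -1.0]
gripper_width: 17.0
grasp_force: 59.1
```

Emit:
servo_tool:
  rows:
    - [[10, 0, 0, 0.6, 0, 0, 0], [10, 0, 0, 1.2, 0, 0, 0], [10, 0, 0, 1.2, 0, 0, 0]]

```text
clock: 31.8
position: [584.0, 43.6, 27.3]
ee_rot: [0.73, -0.683, 0.0, 0.0]
contact_force: [-2.0, -0.2, 1.4]
gripper_width: 17.2
grasp_force: 59.5
```

Emit:
servo_tool:
  rows:
    - [[10, 0, 0, 0.3, 0, 0, 0], [20, 0, 0, 0.3, 0, 0, 0], [32, 0, 0, 0.3, 0, 0, 0], [45, 0, 0, 0.3, 0, 0, 0], [45, 0, 0, -25, 0, 0, 0], [45, 0, 0, -85, 0, 0, 0], [45, 0, 0, -145, 0, 0, 0], [45, 0, 0, -200, 0, 0, 0], [45, 0, 0, -200, 0, 0, 0]]

```text
clock: 32.92
position: [586.8, 44.3, 232.7]
ee_rot: [0.73, -0.683, 0.003, -0.005]
contact_force: [0.1, 0.3, -1.0]
gripper_width: 44.5
grasp_force: 0.0
```

Emit:
servo_tool:
  rows:
    - [[45, 60, 0, 0, 0, 0, 0], [45, -60, 150, 0, 0, 0, 0], [45, -150, 150, 0, 0, 0, 0], [45, -250, 150, 0, 0, 0, 0], [45, -300, 150, 0, 0, 0, 0], [45, -300, 150, 0, 0, 0, 0], [45, -300, 150, 0, 0, 0, 0]]

```text
clock: 33.8
position: [421.0, 309.7, 225.9]
ee_rot: [0.73, -0.683, -0.0, 0.001]
contact_force: [1.6, -0.2, -0.1]
gripper_width: 45.0
grasp_force: 0.0
```

```bash
python3 - <<'E'
from h import *
R=Ro.from_euler("z",4,degrees=True).as_matrix()[:2,:2];T=np.array([587,5])
s=arm.read_state(); print(s["clock"],s["position"],s["contact_force"])
im=arm.get_image("top");cv2.imwrite("pics/t20.png",im[...,::-1]); sd=arm.get_image("side");cv2.imwrite("pics/s20.png",sd[...,::-1])
b=(276,196,372,262)
for p,c in polys(im,b,170,1.3,40): print(p.round(1).tolist(),[ (R.T@(cast("top",q,13)[:2]-T)).round(0).tolist() for q in p])
g=sd.max(2)
for c in(316,321,326,331,348,352,356): print(c,g[254:300,c].tolist())
t0=cv2.imread("pics/top0.png").astype(int);d=np.abs(t0-im[...,::-1].astype(int)).max(2)>60
n,l,st,ce=cv2.connectedComponentsWithStats(d.astype(np.uint8))
print("changes",[st[k].tolist() for k in range(1,n) if st[k,4]>40])
E
```

```text
33.8 [420.99 309.67 225.94] [ 1.61 -0.18 -0.07]
[[282.9, 235.1], [284.6, 255.6], [296.1, 255.1], [294.9, 238.4], [289.6, 239.9]] [[-7.0, 93.0], [-57.0, 92.0], [-58.0, 64.0], [-18.0, 64.0], [-20.0, 77.0]]
[[344.4, 220.9], [313.9, 223.4], [316.9, 255.1], [330.6, 253.4], [330.1, 236.9], [345.6, 234.9]] [[14.0, -58.0], [15.0, 16.0], [-62.0, 15.0], [-61.0, -19.0], [-21.0, -21.0], [-20.0, -58.0]]
[[282.1, 208.9], [282.6, 226.1], [288.9, 226.1], [294.1, 231.4], [292.9, 208.1]] [[57.0, 90.0], [15.0, 92.0], [13.0, 76.0], [-1.0, 65.0], [56.0, 63.0]]
[[325.6, 205.4], [294.9, 208.1], [298.1, 254.9], [312.9, 253.6], [311.6, 237.9], [305.9, 238.4], [298.6, 231.9], [298.6, 225.9], [305.9, 224.9], [310.9, 231.4], [311.1, 221.4], [326.6, 219.9]] [[56.0, -16.0], [56.0, 59.0], [-58.0, 60.0], [-58.0, 24.0], [-20.0, 24.0], [-20.0, 38.0], [-3.0, 54.0], [12.0, 53.0], [13.0, 35.0], [-4.0, 24.0], [20.0, 22.0], [20.0, -16.0]]
[[356.6, 202.9], [328.6, 205.4], [330.1, 219.6], [345.9, 218.9], [347.9, 234.1], [345.6, 236.9], [331.1, 238.1], [333.1, 252.6], [361.6, 249.4], [360.6, 234.6], [355.9, 234.4], [351.4, 2
[... 1448 characters left out ...]
 140, 185, 208, 216, 216, 215, 205, 194, 205, 217, 220, 221, 221, 219, 220, 219, 219, 219, 219, 220, 220, 221, 221, 220, 214, 196, 199, 216, 221, 221, 221, 220, 220, 219, 219, 219, 220, 219, 219, 217, 206, 177, 152, 140, 121]
356 [152, 152, 147, 140, 133, 130, 122, 110, 103, 104, 110, 121, 142, 160, 172, 186, 200, 207, 210, 212, 217, 218, 219, 220, 218, 207, 190, 198, 215, 218, 220, 220, 219, 220, 220, 221, 220, 218, 219, 219, 216, 202, 172, 150, 138, 115]
changes [[295, 202, 67, 54, 2806], [479, 264, 51, 60, 1312], [138, 266, 44, 32, 672], [183, 269, 54, 37, 939], [0, 284, 170, 196, 12756], [184, 321, 129, 159, 7473], [75, 413, 76, 67, 2643], [370, 466, 11, 14, 83], [316, 468, 18, 12, 104]]
```

```bash
python3 - <<'E'
from h import *
R=Ro.from_euler("z",4,degrees=True).as_matrix()[:2,:2];T=np.array([587,5])
tr=lambda X:R.T@(X[:2]-T)
t=cv2.imread("pics/t20.png").max(2)
for r in range(218,246): print(r,' '.join('%3d'%v for v in t[r,282:362]))
for nm,p in(("bar",(0,80)),("L",(-.5,39.5)),("ang0",(-3,-1.5)),("C",(-1.5,-80.5))): 
    w=T+R@np.array(p); print(nm,"top",proj("top",(*w,57)).round(1),"base",proj("top",(*w,13)).round(1))
g=cv2.imread("pics/s20.png").max(2)
for c in(309,310,311,312,313,314): print(c,g[262:300,c].tolist())
E
```

```text
218 184 237 236 234 234 235 234 229 231 233 233 244 148  90 228 239 235 234 232 233 235 235 235 232 230 232 233 234 233 231 231 231 232 231 231 232 232 234 233 233 233 234 234 237 249 176  47 108 238 244 239 238 240 241 242 243 243 243 244 245 231 227 229 209 233 236 232 229 231 231 234 234 233 233 230 233 246 172 136 138
219 125 225 238 235 235 234 234 230 231 233 232 244 168  72 226 239 234 234 232 232 234 235 236 231 231 232 234 234 233 233 233 234 234 235 235 236 236 236 237 239 241 242 242 246 255 187  55 113 223 238 233 217 213 210 197 191 192 182 178 175 142 127 126  84 198 238 234 229 231 233 236 236 236 235 233 235 248 162 131 139
220 123 230 239 235 235 233 234 231 231 234 232 243 174  75 227 240 234 236 233 232 235 235 235 232 231 232 234 235 234 239 243 246 246 246 247 247 247 247 238 233 218 214 213 212 207 144  49  75 129 133 130  94  79  74  40  31  27  30  27  64  74  77  77  74 172 237 235 230 234 238 244 248 247 248 247 229 254 167 130 142
221 121 231 239 236 235 232 234 231 231 234 232 242 177  56 222 240 234 235 232 232 235 236 235 233 231 232 234 235 239 216 210 
[... 8601 characters left out ...]
, 199, 191, 187, 183, 177, 166, 153, 145, 143, 140, 136, 134, 133, 131, 128, 126, 122, 113, 107, 107, 107, 103, 97]
312 [220, 216, 205, 205, 214, 217, 218, 218, 217, 212, 193, 169, 186, 211, 216, 216, 213, 211, 210, 206, 196, 180, 170, 165, 157, 153, 151, 149, 147, 145, 141, 138, 134, 132, 131, 129, 126, 121]
313 [220, 216, 206, 207, 215, 217, 220, 220, 219, 214, 196, 172, 191, 215, 219, 220, 220, 219, 219, 217, 208, 202, 204, 202, 199, 194, 183, 175, 175, 171, 164, 160, 157, 154, 150, 147, 142, 140]
314 [219, 213, 205, 208, 215, 218, 219, 220, 219, 214, 196, 172, 192, 214, 219, 221, 221, 220, 220, 218, 211, 210, 215, 216, 216, 213, 209, 205, 205, 204, 202, 200, 194, 185, 177, 170, 158, 146]
```

```bash
python3 -c "
from bench import arm
print(arm.job_done())"
```

```text
the job is handed in; nothing more can be done
None
```

The L-plate, small angle and C-plate are in the tray with the bar, flat and side by side, with the C-plate under the -y lip; the job was handed in at about 34 s. The small angle took three lowerings to seat (first caught on a side wall) and sits within about 1 mm of that wall. The final images show no bystander moved.

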